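# Set up the die depth check

### The arm

A 7-joint arm with a two-finger parallel gripper is mounted at the origin on a cart in front of the work surface, level with it; the furniture and walls round the work are solid. World frame = base frame: x ahead of the robot, y to its left, z up, the work surface at z = 0. Lengths are in m, angles in rad, forces in N, time in s.
With the tool pointing down it reaches from about 0.425 to 0.925 m from the base axis. Payload 6.8 kg.
Tool frame: the origin (TCP) lies midway between the tips of the shut fingers; the grasp point (between the pads) lies 19 mm behind it; z points along the fingers, y is the direction in which the jaws open and shut (so a half turn about z gives the same grasp; the last joint's range is limited). The gripper opens to 85 mm and grips with 20 to 120 N. Pads are 22 mm wide; open, the fingers measure 114 mm over their backs; the gripper's body (76 mm by 85 mm) begins 54 mm behind the grasp point. The pads swing forward as they close: fully open they stand 13 mm farther back than shut.
Start: joints at [-1.227, 0.477, 0.022, 1.555, -0.011, 1.109, -0.083], TCP at [0.295, 0.607, 0.231] pointing down, gripper open.
Joint ranges: [-2.96, 2.96], [-0.34, 2.1], [-1.41, 1.46], [0.24, 2.44], [-1.37, 4.51], [0.17, 1.92], [-2.96, 2.96]. Speed limits (rad/s): [2.39, 2.39, 3.14, 3.14, 3.14, 3.14, 3.14].

### API

Orientations are given as a unit quaternion [w, x, y, z].
In Python, from station import readout, eyes, ticket gives the robot as it stands. The module is installed in compiled form; this text tells all that it offers.
- The arm moves only by the shell command python3 -m crank 'ROWS' [FORCE]. ROWS is JSON, a list of rows, each an object of numbers: "jaw": the opening in per cent of the stroke, from 0 (shut) to 100 (fully open); "x", "y", "z": the shift along the tool's x, y, z in mm; "ax", "ay", "az": the turn, a rotation vector about the tool's x, y, z in degrees. In form: [{"jaw": .., "x": .., "y": .., "z": .., "ax": .., "ay": .., "az": ..}, ...]. A call has 1 to 12 rows; each row shifts and turns the commanded pose from where the row before left it, along the tool's axes as they then stand; what a row does not reach is not made up. A row lasts 1/8 s, in which the tool goes at most 62.5 mm and 10.7 degrees, less where a joint would pass 70% of its speed; a pose out of reach is approached as far as the arm can. A call with a gripper value outside its range is refused whole. The fingers move at their own pace and stop on an object; FORCE is the grip in N (left out, the last holds). Time passes only in rows, so rows that do not move let the fingers close. It gives the time, the measured TCP pose, the force and the opening at its end, in the units of the state.
- readout.get_obs(): the state, without advancing time (a new reading comes with each control period).
- eyes.read_camera(name): name is "scene" or "side" or "wrist"; returns (picture, depth): 480x640x3 uint8, red, green, blue; 480x640 float32, m along the optical axis (not along the pixel's ray), 0 where there is no reading.
- eyes.calibration(name): a dict with "fx", "fy", "cx", "cy" (pixels), "R" (3x3) and "t" (3): a world point X has camera coordinates R X + t. Camera axes: x right, y down, z forward; pixel columns grow to the right and rows downward; lengths in m; the calibration is good to about 2 mm. A picture is of the moment at which its call begins: read the wrist's pose just before it. calibration takes no time and is no camera call; for the wrist camera it gives the pose at the moment of the call.
- ticket.hand_in(): hands the job in, once; it reports no verdict.
The state is a dict: "t": time; "q": joint angles; "joint_vel": joint speeds; "joint_torque": joint torques, N m; "eef_pos": TCP position; "tool_rot": TCP orientation; "contact_force": force on the tool from outside, world axes, zero at the start; "torque": the same for the moment, N m; "gripper_width": opening from 0.0 (shut) to 1.0 (fully open).
Only numpy, scipy, OpenCV 4.12 (cv2) and the standard library are available. Lean on these libraries where they do the work, as an engineer would, in place of code of your own. Each camera call takes 0.05 s, during which the arm holds its last target. There are 200 camera calls.

### The job

Set the bench up for checking the anvils: fold out the leg on the back of the reference chart in its rack and stand the chart upright on its leg, squarely in the middle of the rubber mat, printed side facing the robot, without letting it fall over. On the depth gauge, first turn the readout's selector to the long mark, then lower the probe until it touches the bottom of the pocket, and only then lock it at that depth. Lay every loose anvil flat in the tray, and leave the glue pot and the dye bottle where they are.

Things in the scene. Friction and masses are not known exactly. Their poses are not given: they have to be found in the camera images.
- chart: Grey panel 10 (x) x 140 (y) x 100 (z) mm, 0.28 kg, print on its -x face, leg on its +x face. Origin: centre of its underside, z up the panel. Starts upright in the rack, 6 mm over the table. Grip the middle of the top edge across the 10 mm; the hinge barrel behind reaches to 16 mm below it. On the fully open leg it leans back (top to +x) 0.36 rad on its rear lower edge and the foot.
- leg (a joint): Steel leg (30 mm wide, 6 thick, 78 long) hinged along the chart's y at x 9, z 80 mm of the chart. 0 = folded flat, pointing down along the back; grows as the foot swings out to the chart's +x and up, to a stop at 0.70 (fully open). Friction hinge (0.04 N m), stays where left. Starts at 0 to 0.08.
- leg_boss (a point): Centre of the black grip boss behind the leg: a cylinder 14 mm in diameter, 16 mm long along the chart's y. With the leg folded it lies 20 mm to the chart's +x of the hinge axis and 34 mm below it (54 mm below the top edge), and swings with the leg. Pinch its flat ends along y from above; it may turn between the fingers.
- leg_foot (a point): Foot of the leg (centre line of its lower end), 78 mm from the hinge axis.
- rack: Low aluminium storage rack, 170 mm (y) by 70 mm (x), fixed to the table. Origin: centre of the slot, at table height. Slot floor 6 mm above the table, 12.4 mm wide in x, 148 mm long, so the chart can lean back about 0.1 rad in it when the leg is pulled; walls rise to 32 mm above the table; open in the middle of its +x side (70 mm gap) so that the leg can swing out there.
- mat: Black rubber mat fixed on the table, 180 mm (x) by 200 mm (y), 4 mm thick. Origin: centre of the underside. Its -x edge faces the robot; the printed side must face that way, with the chart's width along the mat's y.
- gauge: Depth gauge, fixed: base plate 140 (x) x 130 (y) x 10 mm, a column and a grey head block with its top at z 110 mm, reaching x -35 to 60, y -45 to 65 mm. Under the probe stands a 50 x 50 mm steel die block, top at z 50 mm, with a round 25 mm pocket. Origin: centre of the base's underside.
- probe (a joint): Probe slide (m): 0 = fully raised, grows downwards to 0.05. It takes 3 N to slide and stays where it is left. Raised, its tip is 65 mm above the table. The pocket bottom is met somewhere between 28 and 44 mm. Pressing 5 to 10 N beyond the slide friction is plenty.
- probe_grip (a point): Centre of the probe's round black grip knob, 22 mm in diameter, 25 mm high, on a vertical axis.
- probe_tip (a point): Lowest point of the round probe tip, 8 mm in diameter, 115.5 mm below the centre of the grip knob.
- pocket_floor (a point): Centre of the bottom of the pocket under the probe; its height differs from start to start.
- lock (a joint): Lock of the probe slide, a wing handle on a vertical axis on top of the head block: 0 = open, wing along the gauge's x; grows as it turns clockwise seen from above; tight (locked) from 1.1, stop at 1.35. Friction 0.04 N m, stays where left. Starts at 0 to 0.25, open.
- lock_grip (a point): Centre of the lock's wing, 44 mm long, 9 mm thick, 20 mm high; on the axis. 75 mm from the probe along the gauge's y.
- readout: Black readout box 100 x 96 x 40 mm, fixed, with a small green window and five white marks on top round the selector, at -60, -30, 0, 30 and 60 degrees from the box's +x (counterclockwise from above positive). The one at +30 degrees is the long mark (17 mm), the others are 5 mm. Origin: centre of the underside.
- selector (a joint): Selector angle, counterclockwise seen from above: 0 = pointer along the readout's +x. Detents at -1.05, -0.52, 0, 0.52 (long mark) and 1.05 rad, about 0.03 N m; it snaps to the nearest. Stops at +-1.15.
- selector_grip (a point): Centre of the selector's upright bar grip, 38 mm long, 9 mm thick, 20 mm high, on the selector's axis, 56 mm above the table. The bar lies along the pointer.
- selector_pointer (a point): End of the bar at the white pointer line, 19 mm from the axis.
- tray: Open grey tray fixed on the table, 120 mm (x) by 190 mm (y), 18 mm high, walls and floor 4 mm. Origin: centre of the underside.
- anvil_1: Plain steel dished anvil, a round disc 40 mm in diameter and 12 mm high with a shallow dish on top, lying flat on the table at the start. Origin: centre of the underside. There are two or three; an absent one reads None. It may get knocked a few cm aside during the work.
- anvil_2: Plain steel dished anvil, a round disc 40 mm in diameter and 12 mm high with a shallow dish on top, lying flat on the table at the start. Origin: centre of the underside. There are two or three; an absent one reads None. It may get knocked a few cm aside during the work.
- anvil_3: Plain steel dished anvil, a round disc 40 mm in diameter and 12 mm high with a shallow dish on top, lying flat on the table at the start. Origin: centre of the underside. There are two or three; an absent one reads None. It may get knocked a few cm aside during the work.
- glue: Glue pot with a red lid, 63 mm in diameter, 78 mm high; a bystander. Origin: centre of the underside.
- bottle: Brown dye bottle, 40 mm in diameter, 95 mm high; a bystander. Origin: centre of the underside.

How it is judged:
By the outcome, as a careful person would: the job done as asked, in the order asked, and still so for the second after the job is handed in, with the robot touching nothing.
Of anvil_1, anvil_2, anvil_3 only 2 to 3 are there at a start; the rules pass over those that are not, and their reading is None.
At some moment in a run one of anvil_1, anvil_2, anvil_3 may be knocked a few centimetres aside while the robot is not near it.
It also fails if it takes over 200 s, if anything falls off the work surface, if the arm or the gripper's body presses on something with over 40 N, if the wrist force passes 120 N, or if a joint passes its speed limit or range.

## Working session

There is one attempt and no reset: what is moved stays moved. The work goes in short steps, Python scripts to look and compute and a shell command to move; the robot and the scene stay as the last step left them, time stands still between calls to the robot, and variables do not carry over. Pictures are saved under pics/ and viewed, about 12 in all and at most 16, crops included, and the job is handed in when it is done.

```bash
mkdir -p pics
cat > h.py <<'E'
import numpy as np, cv2
from station import readout, eyes, ticket
from scipy.spatial.transform import Rotation as R
def snap(n,f):
    c=eyes.calibration(n); p,d=eyes.read_camera(n)
    cv2.imwrite(f'pics/{f}.png',p[:,:,::-1]); np.savez(f'pics/{f}.npz',p=p,d=d,**c); return p,d,c
def load(f):
    z=np.load(f'pics/{f}.npz'); return z['p'],z['d'],{k:z[k] for k in ('fx','fy','cx','cy','R','t')}
def cloud(d,c):
    v,u=np.mgrid[:480,:640]; P=np.stack([(u-c['cx'])/c['fx']*d,(v-c['cy'])/c['fy']*d,d],-1)
    return (P-c['t'])@c['R']
def ray(u,v,c,z):
    r=np.array([(u-c['cx'])/c['fx'],(v-c['cy'])/c['fy'],1])@c['R']; o=-np.array(c['t'])@c['R']
    return o+r*(z-o[2])/r[2]
def proj(X,c):
    P=c['R']@np.array(X)+c['t']; return P[0]/P[2]*c['fx']+c['cx'],P[1]/P[2]*c['fy']+c['cy']
def st():
    o=readout.get_obs(); q=o['tool_rot']; M=R.from_quat([q[1],q[2],q[3],q[0]]).as_matrix()
    print('t',o['t'],'pos',np.round(o['eef_pos'],4),'F',np.round(o['contact_force'],1),'g',round(o['gripper_width'],3)); print(np.round(M,3)); return o,M
E
python3 - <<'E'
from h import *
st()
for n in('scene','side','wrist'):
    p,d,c=snap(n,n+'0'); print(n,-c['R'].T@c['t'],c['R'][2],(d>0).mean())
E
```

```text
t 0.0 pos [0.2944 0.6067 0.2303] F [-0.5  0.   0.7] g 1.001
[[-0.9    0.437 -0.001]
 [ 0.437  0.9   -0.002]
 [-0.    -0.002 -1.   ]]
scene [ 0.2021555  -0.80111213  0.84016754] [ 0.34477323  0.70536922 -0.61934295] 0.9960677083333334
side [ 0.32901607 -0.87505828  0.82345158] [ 0.24593237  0.77221158 -0.58583833] 0.995986328125
wrist [0.23151192 0.63750802 0.3732373 ] [ 0.24636617 -0.12213522 -0.96145031] 0.996044921875
```

View pics/scene0.png

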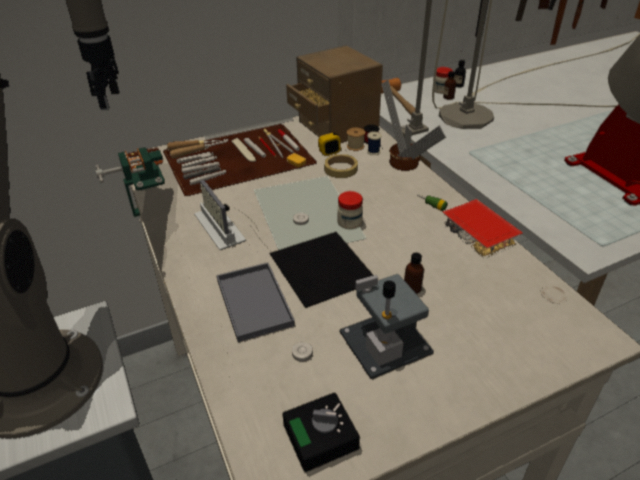

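View pics/side0.png

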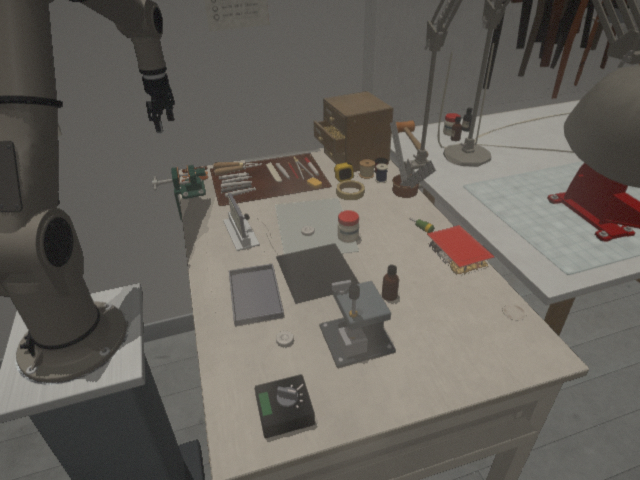

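Scene: rack/chart near (218,215), anvils at (303,352) and (301,218), tray (255,300), mat (322,268), gauge (388,325), readout (320,430), glue (350,207), bottle (415,272). The side view shows the same items. Next I measure them.

Run:
```python
from h import *
p,d,c=load('scene0')
P=cloud(d,c)
for n,u,v in [('ring',553,295),('anvA',303,352),('anvB',301,218),('tray',255,300),('mat',322,268),('glue',350,200),('bottle',415,258),('readout',295,440),('sel',326,418),('head',400,300),('table',200,300)]:
    print(n,np.round(P[v,u],3))
# ortho from the three clouds, color of highest point per cell, 2mm
S=800
x0,y0,r=0.25,-0.55,0.0015
im=np.zeros((800,600,3),np.uint8)
hm=np.full((800,600),-1.)
for f in('scene0','side0'):
    p,d,c=load(f);p=cv2.resize(p,None,fx=3,fy=3);P=cv2.resize(cloud(d,c).astype(np.float32),None,fx=3,fy=3)
    P=P.reshape(-1,3);q=p.reshape(-1,3)
    i=np.round((P[:,0]-x0)/r).astype(int);j=np.round((P[:,1]-y0)/r).astype(int)
    k=(i>=0)&(i<600)&(j>=0)&(j<800)&(P[:,2]<0.2)&(P[:,2]>-.02)
    o=np.argsort(P[k,2]); i,j,z,q=i[k][o],j[k][o],P[k,2][o],q[k][o]
    m=z>hm[j,i]; im[j[m],i[m]]=q[m]; hm[j[m],i[m]]=z[m]
im=im[::-1]
im=np.rot90(im,1)  # x up? 
cv2.imwrite('pics/ortho.png',np.ascontiguousarray(im)[:,:,::-1]); print(im.shape)
np.save('pics/hm.npy',hm)
```

```text
ring [ 1.014 -0.269  0.   ]
anvA [ 0.467 -0.171  0.009]
anvB [0.645 0.221 0.008]
tray [0.437 0.007 0.004]
mat [0.609 0.031 0.005]
glue [0.742 0.144 0.08 ]
bottle [ 0.202 -0.801  0.84 ]
readout [ 0.371 -0.349  0.038]
sel [ 0.428 -0.347  0.058]
head [ 0.646 -0.221  0.112]
table [0.332 0.062 0.003]
(600, 800, 3)
```

View pics/ortho.png

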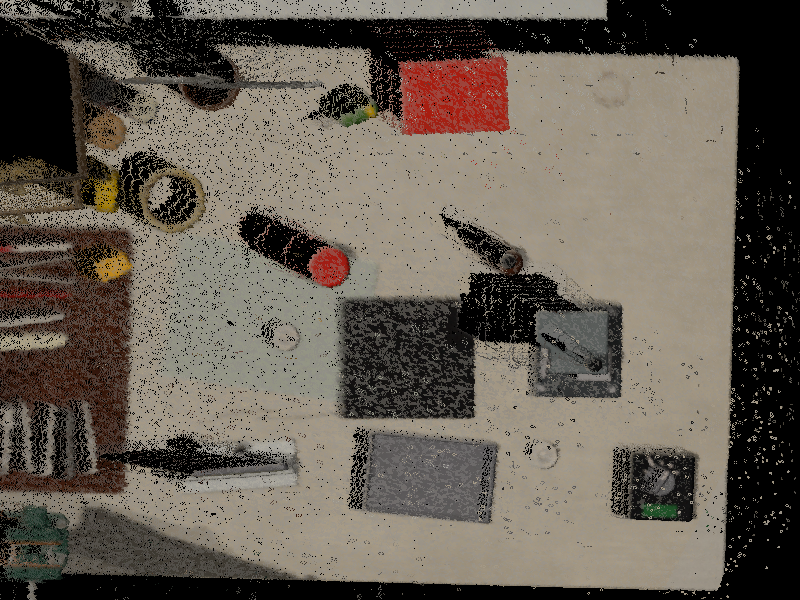

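Ortho (x up, y right to left, 1.5 mm/px): tray (432,477), mat (408,357), gauge (578,350), readout (655,484), rack (242,465), anvils (543,455) and (286,336), glue (330,267). The ring at (610,90) is only a stain. Now I square up the tool and look at the rack from the wrist camera.

```bash
python3 -m crank '[{"az":-8.7},{"az":-8.7},{"az":-8.5},{"x":-21,"y":-50,"z":-17},{"x":-21,"y":-50,"z":-17},{"x":-21,"y":-50,"z":-17},{"x":-21,"y":-50,"z":-17},{"x":-21,"y":-50,"z":-17},{"x":-21,"y":-50,"z":-17},{},{}]'
python3 - <<'E'
from h import *
st(); p,d,c=snap('wrist','w1'); print(c['fx'],c['cx'],c['cy'],-c['R'].T@c['t'],c['R'][2])
E
```

```text
t 0.15 pos [0.2945 0.6069 0.2306] F [-0.2 -0.1 -0.5] g 1.0
[[-0.9    0.437 -0.   ]
 [ 0.437  0.9   -0.001]
 [-0.    -0.001 -1.   ]]
347.9533638957572 312.2631658195621 237.1021750103076 [0.23153399 0.63755412 0.37336724] [ 0.24645212 -0.12191457 -0.96145629]schema error: expected keys jaw, x, y, z, ax, ay, az
```

View pics/w1.png

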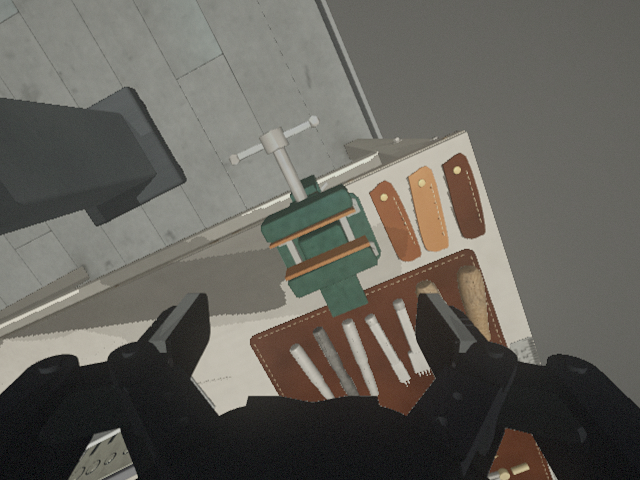

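All seven keys are needed in each row, so nothing moved. The picture shows the vise, with the fingers hiding everything below about row 300.

```bash
python3 -m crank '[{"jaw":100,"x":0,"y":0,"z":-20,"ax":0,"ay":0,"az":-8.7},{"jaw":100,"x":0,"y":0,"z":-20,"ax":0,"ay":0,"az":-8.7},{"jaw":100,"x":0,"y":0,"z":-20,"ax":0,"ay":0,"az":-8.5},{"jaw":100,"x":-50,"y":-50,"z":-17,"ax":0,"ay":0,"az":0},{"jaw":100,"x":-50,"y":-50,"z":-17,"ax":0,"ay":0,"az":0},{"jaw":100,"x":-40,"y":-50,"z":-17,"ax":0,"ay":0,"az":0},{"jaw":100,"x":-35,"y":-50,"z":0,"ax":0,"ay":0,"az":0},{"jaw":100,"x":-35,"y":-50,"z":0,"ax":0,"ay":0,"az":0},{"jaw":100,"x":-15,"y":-50,"z":0,"ax":0,"ay":0,"az":0},{"jaw":100,"x":0,"y":0,"z":0,"ax":0,"ay":0,"az":0},{"jaw":100,"x":0,"y":0,"z":0,"ax":0,"ay":0,"az":0}]'
python3 - <<'E'
from h import *
st(); p,d,c=snap('wrist','w2')
E
```

```text
t: 1.58
eef_pos: [0.503, 0.3247, 0.3365]
tool_rot: [-0.0, -0.0, 1.0, 0.0]
contact_force: [-0.9, 1.5, 0.5]
gripper_width: 1.0
t 1.575 pos [0.503  0.3247 0.3365] F [-0.9  1.5  0.5] g 1.0
[[-1.    -0.    -0.   ]
 [-0.     1.     0.001]
 [ 0.     0.001 -1.   ]]
```

View pics/w2.png

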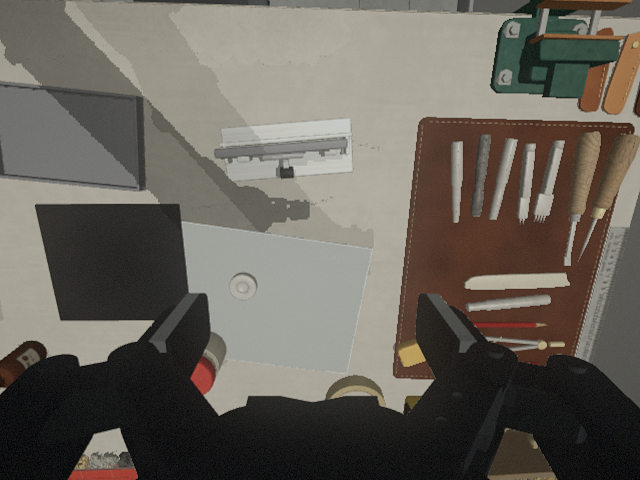

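Wrist view: chart in rack with its top edge from (215,152) to (348,146), boss at (287,172), mat corners (37,205)-(190,320), anvil (243,286), tray's right edge at x≈142. I measure these with the depth image.

```bash
cat >> h.py <<'E'
def rect(pts,n=''):
    (c,s,a)=cv2.minAreaRect(np.float32(pts[:,:2])*1000); print(n,'c',np.round(c,1),'size',np.round(s,1),'ang',round(a,2),'z',round(float(np.median(pts[:,2])),4),len(pts)); return c,s,a
def blob(m,P,n=None,minn=30):
    k,l,s,ce=cv2.connectedComponentsWithStats(m.astype(np.uint8)); out=[]
    for i in range(1,k):
        if s[i,4]>=minn: out.append((i,s[i],ce[i]))
    return l,out
E
python3 - <<'E'
from h import *
p,d,c=load('w2'); P=cloud(d,c); z=P[...,2]; v,u=np.mgrid[:480,:640]; vis=(v<300)
hsv=cv2.cvtColor(p,cv2.COLOR_RGB2HSV)
# chart top
m=(z>.098)&(z<.112)&(v<180)&(u>190)&(u<380); rect(P[m],'chart top'); 
Q=P[m]; k=np.polyfit(Q[:,1],Q[:,0],1); print('slope deg',np.degrees(np.arctan(k[0])), 'at y mid')
m=(p.max(2)<45)&(u>270)&(u<305)&(v>160)&(v<185); rect(P[m],'boss'); print(u[m].min(),u[m].max(),v[m].min(),v[m].max())
# rack walls
m=(z>.026)&(z<.038)&(v<200)&(u>190)&(u<380); rect(P[m],'rack walls')
# mat
m=(p.max(2)<45)&vis&(u>20)&(u<195)&(v>195)&(v<330); rect(P[m],'mat')
cs=cv2.findContours(m.astype(np.uint8),0,2)[0]; q=max(cs,key=cv2.contourArea)
q=np.array([ray(*x[0],c,.004) for x in q]); rect(q,'mat ray')
def anv(pp,cc,ue,ve):
    PP=cloud(pp[1],cc)
# anvil
m=(z>.008)&(z<.02)&(abs(u-243)<30)&(abs(v-286)<30); e=P[m]; print('anv',cv2.minEnclosingCircle(np.float32(e[:,:2]*1000)),np.median(e[:,2]), len(e))
m=(z>.012)&(z<.025)&(u<160)&(v<200)&(v>60); rect(P[m],'tray walls part')
for zz in (0.006,): print(np.round(P[60,300],4), np.round(P[250,220],4))
E
cd pics; python3 -c "
import cv2;i=cv2.imread('w2.png')[100:215,190:400];cv2.imwrite('w2c.png',cv2.resize(i,None,fx=3.8,fy=3.8,interpolation=2))"
```

```text
chart top c [443.5 291.3] size [ 10.5 139.6] ang 4.44 z 0.1061 1380
slope deg -4.404298756313109 at y mid
boss c [0. 0.] size [0. 0.] ang 0.0 z nan 0
  return _methods._mean(a, axis=axis, dtype=dtype,
  ret = ret.dtype.type(ret / rcount)
Traceback (most recent call last):
ValueError: zero-size array to reduction operation minimum which has no identity
```

View pics/w2c.png

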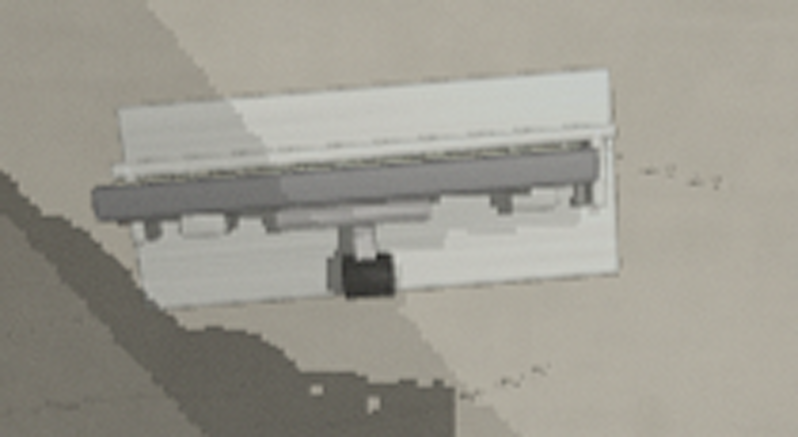

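The chart's top edge, the leg and the black boss are clear. The boss is darker but not under my threshold, so I relax that.

```bash
cat > m.py <<'E'
from h import *
p,d,c=load('w2'); P=cloud(d,c); z=P[...,2]; v,u=np.mgrid[:480,:640]; vis=(v<300)
m=(p.max(2)<75)&(u>276)&(u<298)&(v>163)&(v<182); rect(P[m],'boss'); print(u[m].min(),u[m].max(),v[m].min(),v[m].max(),np.percentile(z[m],[10,50,90]))
uu,vv=u[m].mean(),v[m].mean(); print('boss ray@.059',ray(uu,vv,c,.059))
m=(z>.026)&(z<.038)&(v<200)&(u>190)&(u<380); rect(P[m],'rack walls')
m=(p.max(2)<75)&(u>20)&(u<198)&(v>195)&(v<330)
cs=cv2.findContours(m.astype(np.uint8),0,2)[0]; q=max(cs,key=cv2.contourArea)
q=np.array([ray(*x[0],c,.004) for x in q]); rect(q,'mat ray')
a=cv2.approxPolyDP(np.float32(q[:,None,:2]*1000),15,True); print(a.reshape(-1,2))
m=(z>.008)&(z<.02)&(abs(u-243)<30)&(abs(v-286)<30); e=P[m]; print('anv',cv2.minEnclosingCircle(np.float32(e[:,:2]*1000)),np.median(e[:,2]), len(e))
m=(z>.012)&(z<.025)&(u<160)&(v<200)&(v>60); rect(P[m],'tray walls part')
print(np.round(P[60,300],4), np.round(P[250,220],4))
p,d,c=load('scene0'); P=cloud(d,c); z=P[...,2]; v,u=np.mgrid[:480,:640]
X,Y=P[...,0],P[...,1]
m=(abs(X-.433)<.09)&(abs(Y-0)<.13)&(z>.012)&(z<.022); rect(P[m],'tray')
m=(abs(X-.613)<.12)&(abs(Y-.04)<.13)&(p.max(2)<50)&(abs(z)<.02)
cs=cv2.findContours(m.astype(np.uint8),0,2)[0]; q=max(cs,key=cv2.contourArea)
q=np.array([ray(*x[0],c,.004) for x in q]); rect(q,'mat scene')
m=(abs(X-.62)<.08)&(abs(Y+.2)<.1)&(z>.104)&(z<.115); rect(P[m],'head')
m=(abs(X-.42)<.08)&(abs(Y+.334)<.1)&(z>.035)&(z<.045); rect(P[m],'readout')
m=(abs(X-.42)<.03)&(abs(Y+.334)<.03)&(z>.058); rect(P[m],'selector')
m=(abs(X-.60)<.08)&(abs(Y+.2)<.12)&(z>.122)&(z<.24); print('above head',P[m][::6].round(3)[:12])
m=(abs(X-.466)<.04)&(abs(Y+.166)<.04)&(z>.006)&(z<.02); print('anvA',cv2.minEnclosingCircle(np.float32(P[m][:,:2]*1000)))
E
python3 m.py
```

```text
boss c [458.9 308.8] size [18.2 58. ] ang 40.72 z 0.0587 124
280 292 167 177 [0.05660926 0.05865891 0.06013573]
boss ray@.059 [0.47250287 0.29326477 0.059     ]
rack walls c [445.4 291. ] size [ 25.6 164.8] ang 4.37 z 0.0322 781
mat ray c [618.4  46.5] size [194.5 212.5] ang 0.06 z 0.004 181
[[522.6305   -59.379005]
 [698.587    -58.056625]
 [715.49194  147.63576 ]
 [658.46313  152.7709  ]
 [695.01984  108.421844]
 [655.22577  139.659   ]
 [521.0617   138.85457 ]]
anv ((642.0860595703125, 223.3399200439453), 20.02739906311035) 0.012671150050189227 561
tray walls part c [433.    8.6] size [187.4 120.3] ang 84.13 z 0.0181 1502
[0.3394 0.3091 0.0006] [0.5884 0.1918 0.0025]
tray c [434.4   5.8] size [197.5 121.2] ang 84.24 z 0.0176 656
mat scene c [611.2  37.1] size [176.3 196.6] ang 0.07 z 0.004 139
head c [ 635.9 -207.6] size [112.1  97.1] ang 89.17 z 0.1108 1819
readout c [ 419.4 -342.3] size [ 97.1 100.6] ang 87.57 z 0.0411 2771
selector c [ 427.1 -342.9] size [11.6 37.6] ang 53.15 z 0.0661 177
above head [[ 0.62  -0.165  0.14 ]
 [ 0.617 -0.165  0.139]
 [ 0.607 -0.16   0.136]
 [ 0.615 -0.17   0.141]
 [ 0.6   -0.162  0.138]
 [ 0.608 -0.17   0.141]
 [ 0.62  -0.172  0.138]
 [ 0.597 -0.163  0.138]
 [ 0.607 -0.167  0.137]
 [ 0.617 -0.173  0.137]
 [ 0.588 -0.165  0.141]
 [ 0.598 -0.169  0.14 ]]
anvA ((465.92169189453125, -168.04127502441406), 20.409067153930664)
```

Boss is at (472.5, 293.3, ~52 mm), which agrees with the chart top (443.5, 291.3) at 4.4° yaw. I go above the boss.

```bash
python3 -m crank '[{"jaw":40,"x":10,"y":-10,"z":40,"ax":0,"ay":0,"az":-4.4},{"jaw":40,"x":10,"y":-10,"z":40,"ax":0,"ay":0,"az":0},{"jaw":40,"x":10,"y":-10,"z":40,"ax":0,"ay":0,"az":0},{"jaw":40,"x":0,"y":0,"z":40,"ax":0,"ay":0,"az":0},{"jaw":40,"x":0,"y":0,"z":20,"ax":0,"ay":0,"az":0},{"jaw":40,"x":0,"y":0,"z":0,"ax":0,"ay":0,"az":0},{"jaw":40,"x":0,"y":0,"z":0,"ax":0,"ay":0,"az":0}]' 30
python3 - <<'E'
from h import *
o,M=st(); print('tool delta to boss', M.T@(np.array([472.5,293.3,38])-1000*np.array(o['eef_pos'])))
E
```

```text
t: 2.5
eef_pos: [0.4752, 0.2941, 0.1574]
tool_rot: [0.0, -0.039, 0.999, 0.001]
contact_force: [-0.0, -0.3, 0.6]
gripper_width: 0.399
t 2.5 pos [0.4752 0.2941 0.1574] F [-0.  -0.3  0.6] g 0.399
[[-0.997 -0.078  0.001]
 [-0.078  0.997  0.001]
 [-0.001  0.001 -1.   ]]
tool delta to boss [  2.86882057  -0.7140227  119.43834216]
```

```bash
python3 -m crank '[{"jaw":40,"x":3,"y":-1,"z":30,"ax":0,"ay":0,"az":0},{"jaw":40,"x":0,"y":0,"z":30,"ax":0,"ay":0,"az":0},{"jaw":40,"x":0,"y":0,"z":30,"ax":0,"ay":0,"az":0},{"jaw":40,"x":0,"y":0,"z":20,"ax":0,"ay":0,"az":0},{"jaw":40,"x":0,"y":0,"z":9,"ax":0,"ay":0,"az":0},{"jaw":40,"x":0,"y":0,"z":0,"ax":0,"ay":0,"az":0},{"jaw":10,"x":0,"y":0,"z":0,"ax":0,"ay":0,"az":0},{"jaw":10,"x":0,"y":0,"z":0,"ax":0,"ay":0,"az":0},{"jaw":10,"x":0,"y":0,"z":0,"ax":0,"ay":0,"az":0},{"jaw":10,"x":0,"y":0,"z":0,"ax":0,"ay":0,"az":0}]' 30
```

```text
t: 3.75
eef_pos: [0.4729, 0.2923, 0.0384]
tool_rot: [0.001, -0.039, 0.999, 0.001]
contact_force: [0.7, 1.3, 6.2]
gripper_width: 0.177
```

```bash
python3 -m crank '[{"jaw":10,"x":-4,"y":0,"z":0,"ax":0,"ay":0,"az":0},{"jaw":10,"x":-4,"y":0,"z":-1,"ax":0,"ay":0,"az":0},{"jaw":10,"x":-5,"y":0,"z":-3,"ax":0,"ay":0,"az":0},{"jaw":10,"x":-4,"y":0,"z":-4,"ax":0,"ay":0,"az":0},{"jaw":10,"x":-4,"y":0,"z":-5,"ax":0,"ay":0,"az":0},{"jaw":10,"x":-3,"y":0,"z":-5,"ax":0,"ay":0,"az":0},{"jaw":10,"x":-1,"y":0,"z":-2,"ax":0,"ay":0,"az":0},{"jaw":10,"x":0,"y":0,"z":0,"ax":0,"ay":0,"az":0},{"jaw":10,"x":0,"y":0,"z":0,"ax":0,"ay":0,"az":0}]'
python3 - <<'E'
from h import *
p,d,c=snap('scene','s1'); P=cloud(d,c)
q,_,_=snap('side','d1')
u,v=proj([.455,.292,.08],c);u,v=int(u),int(v); i=p[v-55:v+55,u-70:u+70]
_,_,c2=load('d1');a,b=map(int,proj([.455,.292,.08],c2)); j=q[b-55:b+55,a-70:a+70]
cv2.imwrite('pics/s1c.png',cv2.resize(np.hstack([i,j]),None,fx=2.8,fy=2.8,interpolation=2)[:,:,::-1])
E
```

```text
t: 4.88
eef_pos: [0.4962, 0.2929, 0.0573]
tool_rot: [-0.001, -0.038, 0.999, -0.0]
contact_force: [-4.7, 2.1, -6.3]
gripper_width: 0.175
```

View pics/s1c.png

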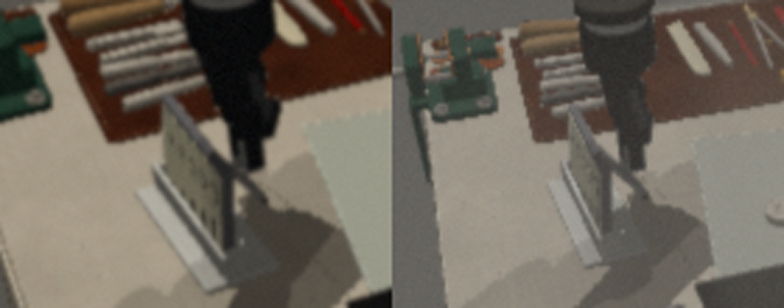

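The leg is swung out, and the 5-6 N reaction indicates it is at its stop. I release, back off upward and measure the chart again.

```bash
python3 -m crank '[{"jaw":40,"x":0,"y":0,"z":0,"ax":0,"ay":0,"az":0},{"jaw":40,"x":0,"y":0,"z":0,"ax":0,"ay":0,"az":0},{"jaw":40,"x":-1,"y":0,"z":-20,"ax":0,"ay":0,"az":0},{"jaw":40,"x":-10,"y":0,"z":-40,"ax":0,"ay":0,"az":0},{"jaw":40,"x":-20,"y":0,"z":-50,"ax":0,"ay":0,"az":0},{"jaw":40,"x":-20,"y":0,"z":-40,"ax":0,"ay":0,"az":0},{"jaw":40,"x":0,"y":0,"z":-40,"ax":0,"ay":0,"az":0},{"jaw":40,"x":0,"y":0,"z":0,"ax":0,"ay":0,"az":0},{"jaw":40,"x":0,"y":0,"z":0,"ax":0,"ay":0,"az":0}]' 30
cat > ch.py <<'E'
from h import *
import sys
o,M=st(); p,d,c=snap('wrist',sys.argv[1]); P=cloud(d,c); z=P[...,2]; X,Y=P[...,0],P[...,1]
w=(abs(X-.46)<.07)&(abs(Y-.29)<.1)
m=w&(z>.099)&(z<.115); rect(P[m],'top')
Q=P[m]; print(np.degrees(np.arctan(np.polyfit(Q[:,1],Q[:,0],1)[0])), Q.min(0),Q.max(0))
m=w&(p.max(2)<75)&(z>.04)&(z<.1)&(abs(Y-.293)<.02); rect(P[m],'boss')
m=w&(z>.02)&(z<.09)&(X>.455); rect(P[m],'behind'); Q=P[m]; 
u,v=map(int,proj([.46,.29,.08],c)); cv2.imwrite('pics/'+sys.argv[1]+'c.png',cv2.resize(p[max(v-75,0):v+75,max(0,u-100):u+100],None,fx=3.5,fy=3.5,interpolation=2)[:,:,::-1])
E
python3 ch.py w3
```

```text
t: 6.1
eef_pos: [0.548, 0.2969, 0.2474]
tool_rot: [0.0, -0.038, 0.999, -0.0]
contact_force: [0.5, -0.7, -0.3]
gripper_width: 0.399
t 6.1 pos [0.548  0.2969 0.2474] F [ 0.5 -0.7 -0.3] g 0.399
[[-0.997 -0.076  0.   ]
 [-0.076  0.997 -0.   ]
 [-0.    -0.    -1.   ]]
top c [451.5 289.9] size [ 10.8 139.8] ang 4.39 z 0.106 2660
-4.495200740103813 [0.44147848 0.22015219 0.09914766] [0.46192226 0.35962736 0.10888999]
boss c [493.8 292.3] size [12.1 15.9] ang 4.42 z 0.0744 195
behind c [480.9 263.3] size [50.8 98.7] ang 0.59 z 0.0726 2134
```

View pics/w3c.png

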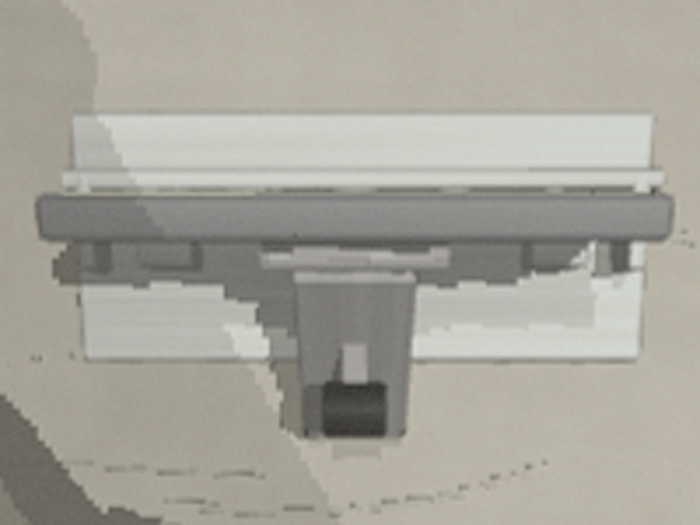

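Top centre is now (451.5, 289.9, 106), leaning back about 0.08 rad, and the boss height (~68 mm) matches a fully open leg. Next I turn the tool a quarter turn to grip the top edge.

```bash
python3 -m crank '[{"jaw":40,"x":0,"y":0,"z":0,"ax":0,"ay":0,"az":10},{"jaw":40,"x":0,"y":0,"z":0,"ax":0,"ay":0,"az":10},{"jaw":40,"x":0,"y":0,"z":0,"ax":0,"ay":0,"az":10},{"jaw":40,"x":0,"y":0,"z":0,"ax":0,"ay":0,"az":10},{"jaw":40,"x":0,"y":0,"z":0,"ax":0,"ay":0,"az":10},{"jaw":40,"x":0,"y":0,"z":0,"ax":0,"ay":0,"az":10},{"jaw":40,"x":0,"y":0,"z":0,"ax":0,"ay":0,"az":10},{"jaw":40,"x":0,"y":0,"z":0,"ax":0,"ay":0,"az":10},{"jaw":40,"x":0,"y":0,"z":0,"ax":0,"ay":0,"az":10},{"jaw":40,"x":0,"y":-40,"z":30,"ax":4.6,"ay":0,"az":0},{"jaw":40,"x":0,"y":-40,"z":30,"ax":0,"ay":0,"az":0},{"jaw":40,"x":0,"y":0,"z":0,"ax":0,"ay":0,"az":0}]' 60
cat > to.py <<'E'
from h import *
import sys
o,M=st(); print('q',np.round(o['q'],2)); t=np.array(list(map(float,sys.argv[1:4])))
print('delta tool', np.round(M.T@(t-1000*np.array(o['eef_pos'])),1))
E
python3 to.py 450.5 289.8 93
```

```text
t: 7.65
eef_pos: [0.4606, 0.2894, 0.1871]
tool_rot: [-0.028, 0.678, 0.734, -0.034]
contact_force: [1.7, -0.1, 0.0]
gripper_width: 0.396
t 7.65 pos [0.4606 0.2894 0.1871] F [ 1.7 -0.1  0. ] g 0.396
[[-0.079  0.993 -0.088]
 [ 0.997  0.079 -0.011]
 [-0.004 -0.089 -0.996]]
q [-0.91  0.36  0.32  1.87 -0.18  1.01 -0.41]
delta tool [ 1.6 -1.6 94.6]
```

```bash
python3 -m crank '[{"jaw":40,"x":1.6,"y":-1.6,"z":30,"ax":0,"ay":0,"az":0},{"jaw":40,"x":0,"y":0,"z":30,"ax":0,"ay":0,"az":0},{"jaw":40,"x":0,"y":0,"z":20,"ax":0,"ay":0,"az":0},{"jaw":40,"x":0,"y":0,"z":14,"ax":0,"ay":0,"az":0},{"jaw":40,"x":0,"y":0,"z":0,"ax":0,"ay":0,"az":0},{"jaw":5,"x":0,"y":0,"z":0,"ax":0,"ay":0,"az":0},{"jaw":5,"x":0,"y":0,"z":0,"ax":0,"ay":0,"az":0},{"jaw":5,"x":0,"y":0,"z":0,"ax":0,"ay":0,"az":0},{"jaw":5,"x":0,"y":0,"z":0,"ax":0,"ay":0,"az":0}]' 60
```

```text
t: 8.78
eef_pos: [0.4534, 0.2918, 0.0984]
tool_rot: [-0.029, 0.678, 0.733, -0.032]
contact_force: [-12.6, -1.7, 11.8]
gripper_width: 0.086
```

The force and width are odd (7 mm instead of 10, tool stopped 5 mm high). I look.

```bash
cat > pair.py <<'E'
from h import *
import sys
X=list(map(float,sys.argv[2:5])); r=int(sys.argv[5]); ims=[]
for n in('scene','side'):
    p,d,c=snap(n,sys.argv[1]+n); u,v=map(int,proj(X,c)); ims.append(p[max(0,v-r):v+r,max(0,u-r):u+r])
cv2.imwrite('pics/'+sys.argv[1]+'.png',cv2.resize(np.hstack(ims),(800,400),interpolation=2)[:,:,::-1])
E
python3 pair.py g1 .455 .29 .09 45
```

```text
(no output)
```

View pics/g1.png

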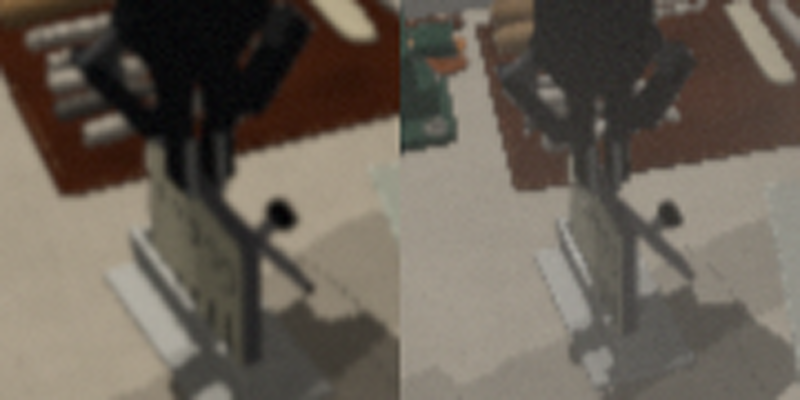

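The fingers straddle the panel properly (boss and open leg are visible at about (280,215) in the left view). The side load comes from the slot wall, so I straighten the chart to the slot centre while starting to lift.

```bash
python3 -m crank '[{"jaw":5,"x":0,"y":-3,"z":-1,"ax":-1.5,"ay":0,"az":0},{"jaw":5,"x":0,"y":-3,"z":-1,"ax":-1.5,"ay":0,"az":0},{"jaw":5,"x":0,"y":-2,"z":-2,"ax":-1.6,"ay":0,"az":0},{"jaw":5,"x":0,"y":0,"z":-4,"ax":0,"ay":0,"az":0},{"jaw":5,"x":0,"y":0,"z":-4,"ax":0,"ay":0,"az":0},{"jaw":5,"x":0,"y":0,"z":0,"ax":0,"ay":0,"az":0}]' 60
```

```text
t: 9.62
eef_pos: [0.4494, 0.2915, 0.1103]
tool_rot: [-0.0, 0.679, 0.734, 0.0]
contact_force: [-1.8, -1.0, -1.9]
gripper_width: 0.09
```

```bash
python3 -m crank '[{"jaw":5,"x":0,"y":0,"z":-8,"ax":0,"ay":0,"az":0},{"jaw":5,"x":0,"y":0,"z":-10,"ax":0,"ay":0,"az":0},{"jaw":5,"x":0,"y":0,"z":-15,"ax":0,"ay":0,"az":0},{"jaw":5,"x":0,"y":0,"z":-20,"ax":0,"ay":0,"az":0},{"jaw":5,"x":0,"y":0,"z":-25,"ax":0,"ay":0,"az":0},{"jaw":5,"x":0,"y":0,"z":-25,"ax":0,"ay":0,"az":0},{"jaw":5,"x":0,"y":0,"z":0,"ax":0,"ay":0,"az":0},{"jaw":5,"x":0,"y":0,"z":0,"ax":0,"ay":0,"az":0}]' 60
cat > chart.py <<'E'
from h import *
import sys
o,M=st(); t=np.array(o['eef_pos'])
n=['scene','side']
for f in n:
    p,d,c=snap(f,sys.argv[1]+f); P=cloud(d,c); 
    L=(P-t)@M   # tool frame: x=chart y, y=chart x, z=down
    # front face: printed side, points within chart box
    m=(abs(L[...,0])<.068)&(abs(L[...,0])>.025)&(L[...,1]>-.05)&(L[...,1]<.06)&(L[...,2]>-.015)&(L[...,2]<.115)&(d>0)
    k,l,s,_=cv2.connectedComponentsWithStats(m.astype(np.uint8)); 
    Q=L[m]
    # fit front face plane y=a+b z+ c x robustly
    A=np.c_[np.ones(len(Q)),Q[:,2],Q[:,0]]; w=np.ones(len(Q),bool)
    for _ in range(12):
        s_=np.linalg.lstsq(A[w],Q[w,1],rcond=None)[0]; r=Q[:,1]-A@s_; w=abs(r)<max(.003,np.percentile(abs(r[w]),80))
    G=Q[w]; print(f,len(Q),w.sum(),'y0 %.4f dy/dz %.4f dy/dx %.4f'%tuple(s_),'z',np.percentile(G[:,2],[1,99]))
    m2=(abs(L[...,0])<.09)&(abs(L[...,1])<.03)&(L[...,2]>.0)&(L[...,2]<.1); print(' x ext',np.percentile(L[m2][:,0],[.5,99.5]))
E
python3 chart.py c1
```

```text
t: 10.62
eef_pos: [0.4486, 0.2911, 0.2124]
tool_rot: [-0.0, 0.679, 0.734, -0.0]
contact_force: [-1.2, -0.7, -2.5]
gripper_width: 0.088
t 10.625 pos [0.4486 0.2911 0.2124] F [-1.2 -0.7 -2.5] g 0.088
[[-0.077  0.997 -0.   ]
 [ 0.997  0.077 -0.   ]
 [-0.    -0.    -1.   ]]
scene 433 406 y0 -0.0037 dy/dz -0.0325 dy/dx -0.0003 z [-0.00942109  0.08824546]
 x ext [-0.07584179  0.06480947]
side 201 170 y0 -0.0038 dy/dz -0.0344 dy/dx -0.0009 z [-0.01042695  0.08791541]
 x ext [-0.07462521  0.06067363]
```

Held upright, 10.8 mm below the top edge, with the chart leaning about 0.033 rad in the jaws. I carry it over the mat.

```bash
python3 -m crank '[{"jaw":5,"x":0,"y":0,"z":-6,"ax":0,"ay":0,"az":2},{"jaw":5,"x":0,"y":0,"z":-6,"ax":0,"ay":0,"az":2},{"jaw":5,"x":-20,"y":14,"z":0,"ax":0,"ay":0,"az":0},{"jaw":5,"x":-32,"y":23,"z":0,"ax":0,"ay":0,"az":0},{"jaw":5,"x":-32,"y":23,"z":0,"ax":0,"ay":0,"az":0},{"jaw":5,"x":-32,"y":23,"z":0,"ax":0,"ay":0,"az":0},{"jaw":5,"x":-32,"y":23,"z":0,"ax":0,"ay":0,"az":0},{"jaw":5,"x":-32,"y":23,"z":0,"ax":0,"ay":0,"az":0},{"jaw":5,"x":-32,"y":23,"z":0,"ax":0,"ay":0,"az":0},{"jaw":5,"x":-24,"y":19,"z":0,"ax":0,"ay":0,"az":0},{"jaw":5,"x":-16,"y":13,"z":0,"ax":0,"ay":0,"az":0},{"jaw":5,"x":0,"y":0,"z":0,"ax":0,"ay":0,"az":0}]' 60
python3 -m crank '[{"jaw":5,"x":0,"y":0,"z":0,"ax":4.7,"ay":0,"az":0},{"jaw":5,"x":0,"y":0,"z":0,"ax":4.7,"ay":0,"az":0},{"jaw":5,"x":0,"y":0,"z":0,"ax":4.7,"ay":0,"az":0},{"jaw":5,"x":0,"y":0,"z":0,"ax":4.6,"ay":0,"az":0},{"jaw":5,"x":0,"y":0,"z":0,"ax":0,"ay":0,"az":0},{"jaw":5,"x":0,"y":0,"z":0,"ax":0,"ay":0,"az":0}]' 60
cat > chart2.py <<'E'
from h import *
import sys
exec(open('chart.py').read().replace("m2=(abs(L[...,0])<.09)&(abs(L[...,1])<.03)&(L[...,2]>.0)&(L[...,2]<.1)","m2=(abs(L[...,0])<.09)&(abs(L[...,1]-s_[0]-s_[1]*L[...,2])<.004)&(L[...,2]>.03)&(L[...,2]<.08)"))
E
python3 chart2.py c2; python3 to.py 633 41 89.5
```

```text
t: 12.22
eef_pos: [0.6353, 0.0393, 0.2248]
tool_rot: [0.0, 0.706, 0.709, -0.0]
contact_force: [0.7, 0.9, -3.0]
gripper_width: 0.094
t: 12.98
eef_pos: [0.6344, 0.0415, 0.2247]
tool_rot: [-0.114, 0.695, 0.701, -0.115]
contact_force: [0.1, -0.1, -2.8]
gripper_width: 0.092
t 12.975 pos [0.6344 0.0415 0.2247] F [ 0.1 -0.1 -2.8] g 0.092
[[-0.008  0.948 -0.319]
 [ 1.     0.008 -0.002]
 [ 0.    -0.319 -0.948]]
scene 1112 1048 y0 -0.0043 dy/dz -0.0241 dy/dx 0.0024 z [-0.00880245  0.08894276]
 x ext [-0.07407481  0.06543916]
side 629 599 y0 -0.0043 dy/dz -0.0262 dy/dx 0.0003 z [-0.01002793  0.08817672]
 x ext [-0.07229675  0.06606297]
t 13.075 pos [0.6343 0.0411 0.2252] F [-0.8 -0.7 -2.6] g 0.094
[[-0.008  0.948 -0.319]
 [ 1.     0.007 -0.002]
 [ 0.001 -0.319 -0.948]]
q [-0.42  0.64  0.45  1.42 -0.27  1.47  0.08]
delta tool [ -0.2  42.1 129.1]
```

```bash
python3 -m crank '[{"jaw":5,"x":1,"y":7.7,"z":22.8,"ax":0.3,"ay":0,"az":0},{"jaw":5,"x":0,"y":9.6,"z":28.4,"ax":0,"ay":0,"az":0},{"jaw":5,"x":0,"y":9.6,"z":28.4,"ax":0,"ay":0,"az":0},{"jaw":5,"x":0,"y":6.4,"z":19,"ax":0,"ay":0,"az":0},{"jaw":5,"x":0,"y":4.5,"z":13.3,"ax":0,"ay":0,"az":0},{"jaw":5,"x":0,"y":2,"z":6,"ax":0,"ay":0,"az":0},{"jaw":5,"x":0,"y":0,"z":0,"ax":0,"ay":0,"az":0},{"jaw":5,"x":0,"y":0,"z":0,"ax":0,"ay":0,"az":0}]' 60
python3 to.py 634 41 89.5
```

```text
t: 14.08
eef_pos: [0.6347, 0.0416, 0.1012]
tool_rot: [-0.116, 0.695, 0.7, -0.116]
contact_force: [0.1, 0.1, -3.0]
gripper_width: 0.09
t 14.075 pos [0.6347 0.0416 0.1012] F [ 0.1  0.1 -3. ] g 0.09
[[-0.007  0.946 -0.324]
 [ 1.     0.007 -0.002]
 [ 0.    -0.324 -0.946]]
q [-0.4   0.76  0.42  1.51 -0.31  1.27  0.11]
delta tool [-0.6  3.2 11.3]
```

```bash
python3 -m crank '[{"jaw":5,"x":0,"y":1.6,"z":4.7,"ax":0,"ay":0,"az":0},{"jaw":5,"x":0,"y":1,"z":2.8,"ax":0,"ay":0,"az":0},{"jaw":5,"x":0,"y":0.3,"z":1,"ax":0,"ay":0,"az":0},{"jaw":5,"x":0,"y":0,"z":0,"ax":0,"ay":0,"az":0}]' 60
python3 -m crank '[{"jaw":5,"x":0,"y":0.3,"z":1,"ax":0,"ay":0,"az":0},{"jaw":5,"x":0,"y":0,"z":0,"ax":0,"ay":0,"az":0}]' 60
python3 -m crank '[{"jaw":5,"x":0,"y":0.3,"z":1,"ax":0,"ay":0,"az":0},{"jaw":5,"x":0,"y":0,"z":0,"ax":0,"ay":0,"az":0}]' 60
```

```text
t: 14.58
eef_pos: [0.6339, 0.0416, 0.0928]
tool_rot: [-0.117, 0.695, 0.7, -0.117]
contact_force: [-2.4, -0.2, 6.8]
gripper_width: 0.093
t: 14.82
eef_pos: [0.6338, 0.0416, 0.0927]
tool_rot: [-0.117, 0.695, 0.7, -0.117]
contact_force: [-4.4, 0.5, 11.2]
gripper_width: 0.091
t: 15.08
eef_pos: [0.6339, 0.0417, 0.0925]
tool_rot: [-0.117, 0.695, 0.7, -0.117]
contact_force: [-4.9, 0.3, 17.2]
gripper_width: 0.093
```

Contact found. I ease the load and then release slowly.

```bash
python3 -m crank '[{"jaw":5,"x":0,"y":-0.8,"z":-2.3,"ax":0,"ay":0,"az":0},{"jaw":5,"x":0,"y":0,"z":0,"ax":0,"ay":0,"az":0}]' 20
python3 chart2.py c3
python3 -m crank '[{"jaw":14,"x":0,"y":0,"z":0,"ax":0,"ay":0,"az":0},{"jaw":17,"x":0,"y":0,"z":0,"ax":0,"ay":0,"az":0},{"jaw":20,"x":0,"y":0,"z":0,"ax":0,"ay":0,"az":0},{"jaw":26,"x":0,"y":0,"z":0,"ax":0,"ay":0,"az":0},{"jaw":32,"x":0,"y":0,"z":0,"ax":0,"ay":0,"az":0},{"jaw":40,"x":0,"y":0,"z":0,"ax":0,"ay":0,"az":0},{"jaw":40,"x":0,"y":0,"z":0,"ax":0,"ay":0,"az":0}]' 20
python3 pair.py g2 .634 .04 .06 55
```

```text
t: 15.32
eef_pos: [0.6339, 0.0417, 0.0928]
tool_rot: [-0.117, 0.695, 0.7, -0.117]
contact_force: [-2.4, 0.6, 6.9]
gripper_width: 0.092
t 15.325 pos [0.6339 0.0417 0.0928] F [-2.4  0.6  6.9] g 0.092
[[-0.007  0.945 -0.326]
 [ 1.     0.007 -0.002]
 [ 0.    -0.326 -0.945]]
scene 1754 978 y0 -0.0043 dy/dz -0.0235 dy/dx 0.0007 z [-0.00930623  0.09759334]
 x ext [-0.07333331  0.06723205]
side 1118 576 y0 -0.0043 dy/dz -0.0211 dy/dx -0.0001 z [-0.00955339  0.09685976]
 x ext [-0.07339303  0.06713327]
t: 16.3
eef_pos: [0.634, 0.0416, 0.0917]
tool_rot: [-0.116, 0.695, 0.7, -0.117]
contact_force: [0.0, -0.4, 0.2]
gripper_width: 0.399
```

View pics/g2.png

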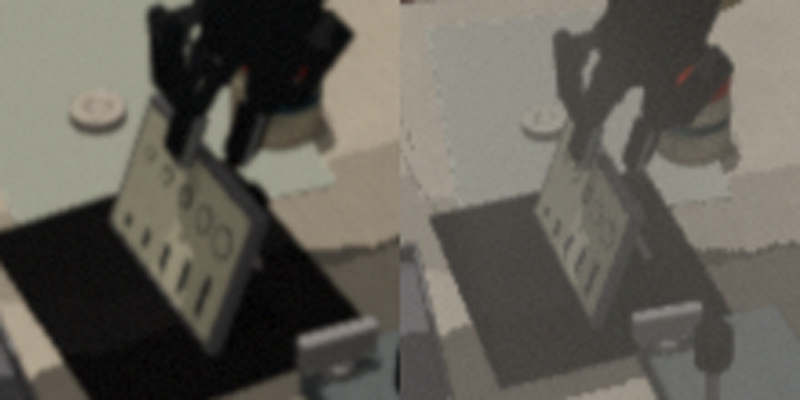

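The chart stands on its leg on the mat, printed side toward the robot, with the fingers open and clear. I retreat along the panel and turn back to look at the gauge and readout.

```bash
python3 -m crank '[{"jaw":40,"x":0,"y":0,"z":-6,"ax":0,"ay":0,"az":0},{"jaw":40,"x":0,"y":0,"z":-15,"ax":0,"ay":0,"az":0},{"jaw":40,"x":0,"y":0,"z":-40,"ax":0,"ay":0,"az":0},{"jaw":40,"x":0,"y":0,"z":-50,"ax":0,"ay":0,"az":0},{"jaw":40,"x":0,"y":0,"z":-50,"ax":0,"ay":0,"az":0},{"jaw":40,"x":0,"y":0,"z":-50,"ax":-4.7,"ay":0,"az":0},{"jaw":40,"x":0,"y":0,"z":0,"ax":-4.7,"ay":0,"az":0},{"jaw":40,"x":0,"y":0,"z":0,"ax":-4.7,"ay":0,"az":0},{"jaw":40,"x":-40,"y":0,"z":0,"ax":-4.7,"ay":0,"az":0},{"jaw":40,"x":-50,"y":-20,"z":0,"ax":0,"ay":0,"az":0},{"jaw":40,"x":-50,"y":-30,"z":0,"ax":0,"ay":0,"az":0},{"jaw":40,"x":-50,"y":-30,"z":0,"ax":0,"ay":0,"az":0}]' 
python3 -m crank '[{"jaw":40,"x":-50,"y":0,"z":0,"ax":0,"ay":0,"az":-9},{"jaw":40,"x":0,"y":0,"z":0,"ax":0,"ay":0,"az":-10},{"jaw":40,"x":0,"y":0,"z":0,"ax":0,"ay":0,"az":-10},{"jaw":40,"x":0,"y":0,"z":0,"ax":0,"ay":0,"az":-10},{"jaw":40,"x":0,"y":0,"z":0,"ax":0,"ay":0,"az":-10},{"jaw":40,"x":0,"y":0,"z":0,"ax":0,"ay":0,"az":-10},{"jaw":40,"x":0,"y":0,"z":0,"ax":0,"ay":0,"az":-10},{"jaw":40,"x":0,"y":0,"z":0,"ax":0,"ay":0,"az":-10},{"jaw":40,"x":0,"y":0,"z":0,"ax":0,"ay":0,"az":-10},{"jaw":40,"x":0,"y":0,"z":0,"ax":0,"ay":0,"az":0}]'
python3 - <<'E'
from h import *
st(); p,d,c=snap('wrist','w4')
E
```

```text
t: 17.9
eef_pos: [0.6232, -0.1503, 0.2929]
tool_rot: [-0.001, 0.705, 0.71, -0.001]
contact_force: [0.9, -1.2, -1.0]
gripper_width: 0.4
t: 19.15
eef_pos: [0.6245, -0.199, 0.2926]
tool_rot: [-0.001, 0.006, 1.0, -0.0]
contact_force: [0.2, -0.7, -0.2]
gripper_width: 0.402
t 19.15 pos [ 0.6245 -0.199   0.2926] F [ 0.2 -0.7 -0.2] g 0.402
[[-1.     0.013 -0.002]
 [ 0.013  1.    -0.   ]
 [ 0.002 -0.    -1.   ]]
```

View pics/w4.png

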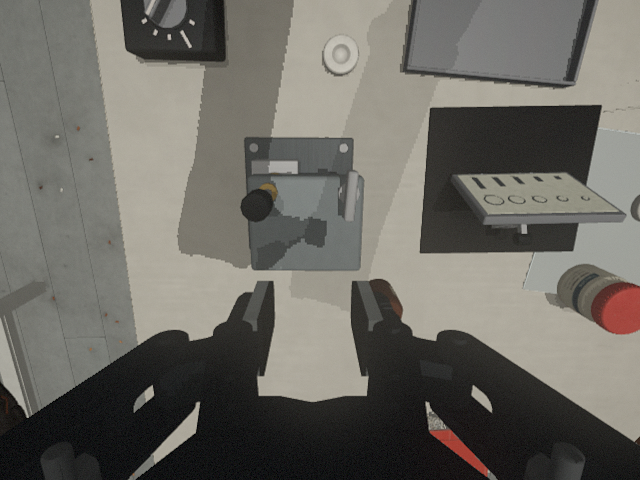

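Wrist view: knob (257,205), lock wing (351,195) along gauge x, anvil (341,54), selector (163,12) partly cut off, and the chart standing on the mat around (535,195). Next I measure these.

Run:
```python
from h import *
p,d,c=load('w4'); P=cloud(d,c); z=P[...,2]; v,u=np.mgrid[:480,:640]; X,Y=P[...,0],P[...,1]
m=(abs(u-257)<30)&(abs(v-205)<30)&(z>.18)&(v<225); 
print('knob',cv2.minEnclosingCircle(np.float32(P[m][:,:2]*1000)),np.percentile(z[m],[1,50,99]),m.sum())
m=m&(z>np.median(z[m])-.003); print('knob top',cv2.minEnclosingCircle(np.float32(P[m][:,:2]*1000)),P[m].mean(0))
m=(abs(u-351)<14)&(abs(v-195)<32)&(z>.128)&(z<.15); rect(P[m],'wing'); print(P[m].min(0),P[m].max(0))
m=(u>240)&(u<370)&(v>160)&(v<275)&(z>.105)&(z<.115); rect(P[m],'head')
m=(z<.012)&(u>415)&(u<610)&(v>98)&(v<260)&(p.max(2)<75)
q=max(cv2.findContours(m.astype(np.uint8),0,2)[0],key=cv2.contourArea); q=np.array([ray(*x[0],c,.004) for x in q]); rect(q,'mat')
print(cv2.approxPolyDP(np.float32(q[:,None,:2]*1000),6,True).reshape(-1,2))
m=(u>440)&(u<635)&(v>165)&(v<230)&(z>.02)&(abs(X-.62)<.04)&(abs(Y-.04)<.09)&(v<225); Q=P[m]
# front face plane x=a+bz+cy
w=Q[:,2]<.09;A=np.c_[np.ones(len(Q)),Q[:,2],Q[:,1]]
s=np.linalg.lstsq(A[w],Q[w,0],rcond=None)[0]; w=w&(abs(Q[:,0]-A@s)<.004); s=np.linalg.lstsq(A[w],Q[w,0],rcond=None)[0]
print('chart front x=%.4f + %.4f z + %.4f y'%tuple(s),'lean',np.arctan(s[1]),'y ext',np.percentile(Q[:,1],[.5,99.5]), 'z ext',Q[:,2].min(),Q[:,2].max(), 'yaw deg',-np.degrees(np.arctan(s[2])))
print('front x at z=.006,y=.04',s@[1,.006,.04])
m=(abs(u-341)<30)&(abs(v-54)<30)&(z>.008)&(z<.02);print('anv',cv2.minEnclosingCircle(np.float32(P[m][:,:2]*1000)))
```

```text
knob ((582.6859130859375, -222.209228515625), 36.99540328979492) [0.18107471 0.18856156 0.43562815] 739
knob top ((582.6859130859375, -222.209228515625), 36.99540328979492) [ 0.60120973 -0.23939264  0.1921198 ]
wing c [ 603.5 -165.5] size [ 9.2 43.8] ang 85.69 z 0.138 573
[ 0.58164371 -0.17154617  0.12815383] [ 0.625124   -0.15980866  0.14009022]
head c [ 635. -206.] size [110.2  93.7] ang 89.2 z 0.1103 9200
mat c [610.3  38.4] size [178.1 199.1] ang 0.04 z 0.004 175
[[522.3888   137.8776  ]
 [522.132    -59.6579  ]
 [698.8045   -59.756584]
 [698.39307  137.74855 ]
 [663.59314  137.47359 ]
 [664.14923   74.033646]
 [686.90875   85.30564 ]
 [690.6991    62.645485]
 [667.9524    61.874847]
 [663.4817    17.959051]
 [602.23987  -28.676483]
 [596.6662   111.07871 ]
 [614.04803  137.699   ]]
chart front x=0.5945 + 0.3521 z + -0.0098 y lean 0.33850885758020055 y ext [-0.03041589  0.10790502] z ext 0.020000030084636963 0.10301742135086372 yaw deg 0.5601454746257954
front x at z=.006,y=.04 0.5962401454125356
anv ((465.8474426269531, -166.08901977539062), 19.9528751373291)
```

```bash
python3 -m crank '[{"jaw":40,"x":30,"y":-20,"z":0,"ax":0,"ay":0,"az":0},{"jaw":40,"x":40,"y":-30,"z":0,"ax":0,"ay":0,"az":0},{"jaw":40,"x":40,"y":-30,"z":10,"ax":0,"ay":0,"az":0},{"jaw":40,"x":30,"y":-25,"z":10,"ax":0,"ay":0,"az":0},{"jaw":40,"x":0,"y":0,"z":0,"ax":0,"ay":0,"az":0},{"jaw":40,"x":0,"y":0,"z":0,"ax":0,"ay":0,"az":0}]'
python3 - <<'E'
from h import *
o,M=st(); p,d,c=snap('wrist','w5'); P=cloud(d,c); z=P[...,2]; X,Y=P[...,0],P[...,1]; v,u=np.mgrid[:480,:640]
m=(abs(X-.42)<.08)&(abs(Y+.335)<.08)&(z>.036)&(z<.044); rect(P[m],'box top')
m=(abs(X-.425)<.035)&(abs(Y+.335)<.04)&(z>.057)&(z<.075); rect(P[m],'bar'); Q=P[m][:,:2]; Q=Q-Q.mean(0); w,V=np.linalg.eigh(Q.T@Q); print('bar dir',V[:,1],np.degrees(np.arctan2(V[1,1],V[0,1])),'mean',P[m].mean(0))
a,b=map(int,proj([.425,-.34,.05],c)); print(a,b); cv2.imwrite('pics/w5c.png',cv2.resize(p[max(0,b-90):b+90,max(0,a-100):a+100],None,fx=3.3,fy=3.3,interpolation=2)[:,:,::-1])
p,d,c=load('w4'); P=cloud(d,c); z=P[...,2]
m=(abs(P[...,0]-.6)<.03)&(abs(P[...,1]+.24)<.03)&(z>.17)&(z<.2); print('knob',cv2.minEnclosingCircle(np.float32(P[m][:,:2]*1000)),np.percentile(z[m],[1,50,99]),P[m].mean(0),m.sum())
m=(abs(P[...,0]-.6)<.03)&(abs(P[...,1]+.165)<.03)&(z>.13)&(z<.15);Q=P[m][:,:2]; Q=Q-Q.mean(0); w,V=np.linalg.eigh(Q.T@Q); print('wing dir',V[:,1],'zmax',np.percentile(z[m],98))
E
```

```text
t: 19.95
eef_pos: [0.484, -0.3016, 0.2725]
tool_rot: [-0.001, 0.006, 1.0, 0.0]
contact_force: [-0.1, 0.1, -0.4]
gripper_width: 0.396
t 19.95 pos [ 0.484  -0.3016  0.2725] F [-0.1  0.1 -0.4] g 0.396
[[-1.     0.012 -0.002]
 [ 0.012  1.     0.   ]
 [ 0.002  0.    -1.   ]]
box top c [ 418.3 -340.8] size [ 95.9 100. ] ang 87.52 z 0.0404 7644
bar c [ 426.4 -341.2] size [ 9. 38.] ang 55.68 z 0.0662 377
bar dir [-0.8226076   0.56860947] 145.3466832320994 mean [ 0.4260378  -0.3405752   0.06587979]
274 150
knob ((602.2780151367188, -240.24237060546875), 11.05054759979248) [0.1705448  0.18846301 0.19007564] [ 0.60102498 -0.23920329  0.18701346] 802
wing dir [-0.99699709  0.07743897] zmax 0.1395143938059013
```

View pics/w5c.png

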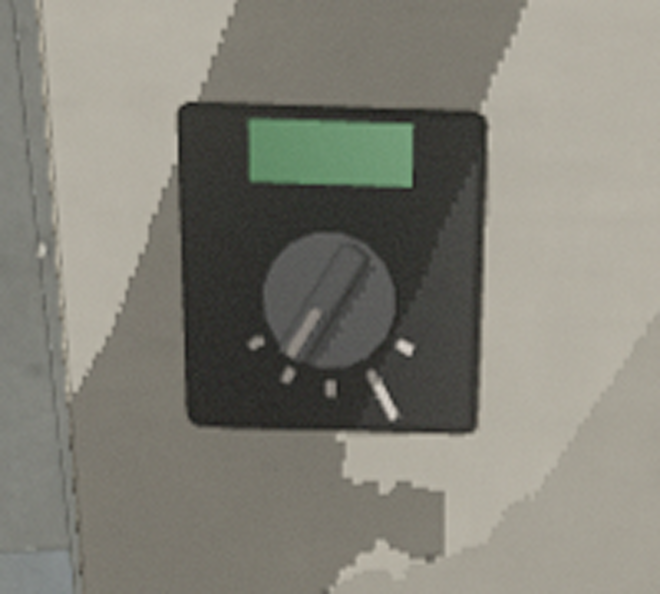

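Selector: pointer at (300,345) in the crop, aimed at the -30° mark, and the long mark is at (383,395), on the +30° side. So the bar has to turn about 60° counterclockwise.

```bash
python3 -m crank '[{"jaw":30,"x":28,"y":-20,"z":10,"ax":0,"ay":0,"az":0},{"jaw":30,"x":29,"y":-20,"z":20,"ax":0,"ay":0,"az":0},{"jaw":30,"x":0,"y":0,"z":40,"ax":0,"ay":0,"az":8.2},{"jaw":30,"x":0,"y":0,"z":40,"ax":0,"ay":0,"az":8.2},{"jaw":30,"x":0,"y":0,"z":40,"ax":0,"ay":0,"az":8.2},{"jaw":30,"x":0,"y":0,"z":30,"ax":0,"ay":0,"az":8.2},{"jaw":30,"x":0,"y":0,"z":0,"ax":0,"ay":0,"az":0},{"jaw":30,"x":0,"y":0,"z":0,"ax":0,"ay":0,"az":0}]' 30
python3 to.py 426.4 -341.2 50
```

```text
t: 21.0
eef_pos: [0.4266, -0.3415, 0.0932]
tool_rot: [-0.001, 0.286, 0.958, -0.001]
contact_force: [0.1, -0.8, 0.8]
gripper_width: 0.302
t 21.0 pos [ 0.4266 -0.3415  0.0932] F [ 0.1 -0.8  0.8] g 0.302
[[-0.837  0.547 -0.002]
 [ 0.547  0.837 -0.001]
 [ 0.001 -0.002 -1.   ]]
q [ 0.28  0.46  0.35  2.   -0.23  0.72  1.77]
delta tool [ 0.3  0.2 43.2]
```

q7 would end near its limit after a +62° turn, so I take the equivalent grasp half a turn away first.

```bash
python3 -m crank '[{"jaw":30,"x":0,"y":0,"z":-10,"ax":0,"ay":0,"az":10},{"jaw":30,"x":0,"y":0,"z":0,"ax":0,"ay":0,"az":10},{"jaw":30,"x":0,"y":0,"z":0,"ax":0,"ay":0,"az":10},{"jaw":30,"x":0,"y":0,"z":0,"ax":0,"ay":0,"az":10},{"jaw":30,"x":0,"y":0,"z":0,"ax":0,"ay":0,"az":10},{"jaw":30,"x":0,"y":0,"z":0,"ax":0,"ay":0,"az":10},{"jaw":30,"x":0,"y":0,"z":0,"ax":0,"ay":0,"az":10},{"jaw":30,"x":0,"y":0,"z":0,"ax":0,"ay":0,"az":10},{"jaw":30,"x":0,"y":0,"z":0,"ax":0,"ay":0,"az":10}]' 30 | head -1
python3 -m crank '[{"jaw":30,"x":0,"y":0,"z":0,"ax":0,"ay":0,"az":10},{"jaw":30,"x":0,"y":0,"z":0,"ax":0,"ay":0,"az":10},{"jaw":30,"x":0,"y":0,"z":0,"ax":0,"ay":0,"az":10},{"jaw":30,"x":0,"y":0,"z":0,"ax":0,"ay":0,"az":10},{"jaw":30,"x":0,"y":0,"z":0,"ax":0,"ay":0,"az":10},{"jaw":30,"x":0,"y":0,"z":0,"ax":0,"ay":0,"az":10},{"jaw":30,"x":0,"y":0,"z":0,"ax":0,"ay":0,"az":10},{"jaw":30,"x":0,"y":0,"z":0,"ax":0,"ay":0,"az":10},{"jaw":30,"x":0,"y":0,"z":0,"ax":0,"ay":0,"az":10},{"jaw":30,"x":0,"y":0,"z":0,"ax":0,"ay":0,"az":0}]' 30 | head -1
python3 to.py 426.4 -341.2 50
```

```text
t: 22.12
t: 23.38
t 23.375 pos [ 0.4264 -0.3414  0.103 ] F [-0.1  0.3  0.3] g 0.299
[[ 0.837 -0.547 -0.002]
 [-0.547 -0.837 -0.   ]
 [-0.002  0.001 -1.   ]]
q [-0.24  0.77  1.16  2.02 -0.88  0.97 -0.76]
delta tool [-0.  -0.2 53. ]
```

```bash
python3 -m crank '[{"jaw":30,"x":0,"y":0,"z":25,"ax":0,"ay":0,"az":0},{"jaw":30,"x":0,"y":0,"z":20,"ax":0,"ay":0,"az":0},{"jaw":30,"x":0,"y":0,"z":8,"ax":0,"ay":0,"az":0},{"jaw":30,"x":0,"y":0,"z":0,"ax":0,"ay":0,"az":0},{"jaw":4,"x":0,"y":0,"z":0,"ax":0,"ay":0,"az":0},{"jaw":4,"x":0,"y":0,"z":0,"ax":0,"ay":0,"az":0},{"jaw":4,"x":0,"y":0,"z":0,"ax":0,"ay":0,"az":0}]' 30
python3 -m crank '[{"jaw":4,"x":0,"y":0,"z":0,"ax":0,"ay":0,"az":-9},{"jaw":4,"x":0,"y":0,"z":0,"ax":0,"ay":0,"az":-9},{"jaw":4,"x":0,"y":0,"z":0,"ax":0,"ay":0,"az":-9},{"jaw":4,"x":0,"y":0,"z":0,"ax":0,"ay":0,"az":-9},{"jaw":4,"x":0,"y":0,"z":0,"ax":0,"ay":0,"az":-9},{"jaw":4,"x":0,"y":0,"z":0,"ax":0,"ay":0,"az":-9},{"jaw":4,"x":0,"y":0,"z":0,"ax":0,"ay":0,"az":-7.5},{"jaw":4,"x":0,"y":0,"z":0,"ax":0,"ay":0,"az":0}]' 30
python3 to.py 426.4 -341.2 50
```

```text
t: 24.25
eef_pos: [0.4256, -0.341, 0.0497]
tool_rot: [-0.0, 0.958, -0.287, -0.001]
contact_force: [-0.5, 4.3, 5.6]
gripper_width: 0.094
t: 25.25
eef_pos: [0.4257, -0.3417, 0.0498]
tool_rot: [-0.0, 0.97, 0.242, -0.001]
contact_force: [0.4, 2.7, 4.4]
gripper_width: 0.094
t 25.25 pos [ 0.4257 -0.3417  0.0498] F [0.4 2.7 4.4] g 0.094
[[ 0.883  0.47  -0.002]
 [ 0.47  -0.883 -0.   ]
 [-0.002 -0.001 -1.   ]]
q [-0.04  0.68  0.82  2.04 -0.74  0.75  0.16]
delta tool [ 0.8 -0.1 -0.2]
```

```bash
python3 -m crank '[{"jaw":30,"x":0,"y":0,"z":0,"ax":0,"ay":0,"az":0},{"jaw":30,"x":0,"y":0,"z":0,"ax":0,"ay":0,"az":0},{"jaw":30,"x":0,"y":0,"z":-20,"ax":0,"ay":0,"az":0},{"jaw":30,"x":0,"y":0,"z":-45,"ax":0,"ay":0,"az":0},{"jaw":30,"x":0,"y":0,"z":-50,"ax":0,"ay":0,"az":8},{"jaw":30,"x":-10,"y":0,"z":-50,"ax":0,"ay":0,"az":8},{"jaw":30,"x":-20,"y":0,"z":-35,"ax":0,"ay":0,"az":8},{"jaw":30,"x":-10,"y":0,"z":0,"ax":0,"ay":0,"az":8.4},{"jaw":0,"x":0,"y":0,"z":0,"ax":0,"ay":0,"az":0},{"jaw":0,"x":0,"y":0,"z":0,"ax":0,"ay":0,"az":0}]' 30 | tail -3
python3 - <<'E'
from h import *
st(); p,d,c=snap('wrist','w6'); P=cloud(d,c); z=P[...,2]
a,b=map(int,proj([.426,-.341,.05],c)); print(a,b)
m=(abs(P[...,0]-.426)<.035)&(abs(P[...,1]+.341)<.035)&(z>.057)&(z<.075); rect(P[m],'bar')
w=m&(p.min(2)>120); print('pointer white mean',P[w].mean(0),w.sum())
Q=P[m][:,:2]; Q=Q-Q.mean(0); _,V=np.linalg.eigh(Q.T@Q); print('bar',V[:,1]*np.sign(V[0,1]),np.degrees(np.arctan(V[1,1]/V[0,1])))
cv2.imwrite('pics/w6c.png',cv2.resize(p[max(0,b-90):b+90,max(0,a-100):a+100],None,fx=3,fy=3,interpolation=2)[:,:,::-1])
E
```

```text
tool_rot: [-0.0, 0.999, -0.036, -0.002]
contact_force: [0.0, 0.1, -1.0]
gripper_width: 0.002
t 26.5 pos [ 0.3871 -0.3494  0.2493] F [ 0.   0.1 -1. ] g 0.002
[[ 0.997 -0.072 -0.004]
 [-0.072 -0.997  0.   ]
 [-0.004  0.    -1.   ]]
300 170
bar c [ 425.5 -341.6] size [37.8  9.1] ang 27.96 z 0.066 411
pointer white mean [ 0.43302585 -0.33744261  0.06653194] 122
bar [0.88404263 0.46740628] 27.866063694997166
```

View pics/w6c.png

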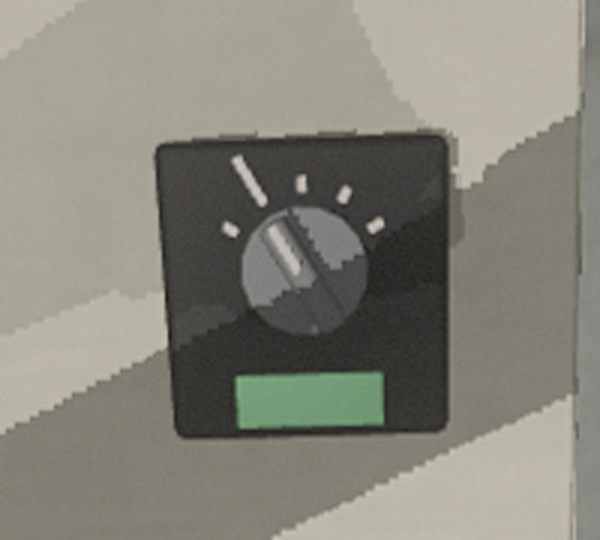

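The pointer now lies on the long mark (bar at 27.9°, mark at +30° of a box turned about -2.5°). Next is the probe.

```bash
python3 -m crank '[{"jaw":0,"x":20,"y":-12,"z":0,"ax":0,"ay":0,"az":0},{"jaw":0,"x":40,"y":-24,"z":0,"ax":0,"ay":0,"az":0},{"jaw":0,"x":40,"y":-24,"z":0,"ax":0,"ay":0,"az":0},{"jaw":0,"x":40,"y":-24,"z":0,"ax":0,"ay":0,"az":0},{"jaw":0,"x":40,"y":-24,"z":0,"ax":0,"ay":0,"az":0},{"jaw":0,"x":27,"y":-16,"z":15,"ax":0,"ay":0,"az":0},{"jaw":0,"x":0,"y":0,"z":20,"ax":0,"ay":0,"az":0},{"jaw":0,"x":0,"y":0,"z":0,"ax":0,"ay":0,"az":0},{"jaw":0,"x":0,"y":0,"z":0,"ax":0,"ay":0,"az":0}]' 30 | tail -1
python3 to.py 602.3 -240.2 193
```

```text
gripper_width: -0.0
t 27.675 pos [ 0.6017 -0.2424  0.214 ] F [-0.2  0.3  0.5] g -0.0
[[ 0.997 -0.076 -0.003]
 [-0.076 -0.997 -0.   ]
 [-0.003  0.    -1.   ]]
q [-0.43  0.74  1.16  1.69 -0.71  1.21 -0.75]
delta tool [ 0.5 -2.2 21. ]
```

```bash
python3 -m crank '[{"jaw":0,"x":0.5,"y":-2.2,"z":10,"ax":0,"ay":0,"az":0},{"jaw":0,"x":0,"y":0,"z":7,"ax":0,"ay":0,"az":0},{"jaw":0,"x":0,"y":0,"z":4,"ax":0,"ay":0,"az":0},{"jaw":0,"x":0,"y":0,"z":4,"ax":0,"ay":0,"az":0},{"jaw":0,"x":0,"y":0,"z":4,"ax":0,"ay":0,"az":0},{"jaw":0,"x":0,"y":0,"z":4,"ax":0,"ay":0,"az":0},{"jaw":0,"x":0,"y":0,"z":4,"ax":0,"ay":0,"az":0},{"jaw":0,"x":0,"y":0,"z":4,"ax":0,"ay":0,"az":0},{"jaw":0,"x":0,"y":0,"z":4,"ax":0,"ay":0,"az":0},{"jaw":0,"x":0,"y":0,"z":0,"ax":0,"ay":0,"az":0}]'
python3 -m crank '[{"jaw":0,"x":0,"y":0,"z":1.5,"ax":0,"ay":0,"az":0},{"jaw":0,"x":0,"y":0,"z":1.5,"ax":0,"ay":0,"az":0},{"jaw":0,"x":0,"y":0,"z":0,"ax":0,"ay":0,"az":0}]'
```

```text
t: 28.92
eef_pos: [0.6028, -0.2393, 0.168]
tool_rot: [0.0, 0.999, -0.037, -0.002]
contact_force: [0.6, -0.1, -0.3]
gripper_width: 0.001
t: 29.3
eef_pos: [0.6029, -0.2394, 0.1655]
tool_rot: [0.0, 0.999, -0.037, -0.002]
contact_force: [0.2, 0.8, -0.1]
gripper_width: -0.001
```

No reaction; I check where the knob is (numerically).

```bash
python3 pair.py g3 .602 -.24 .15 50
```

```text
(no output)
```

View pics/g3.png

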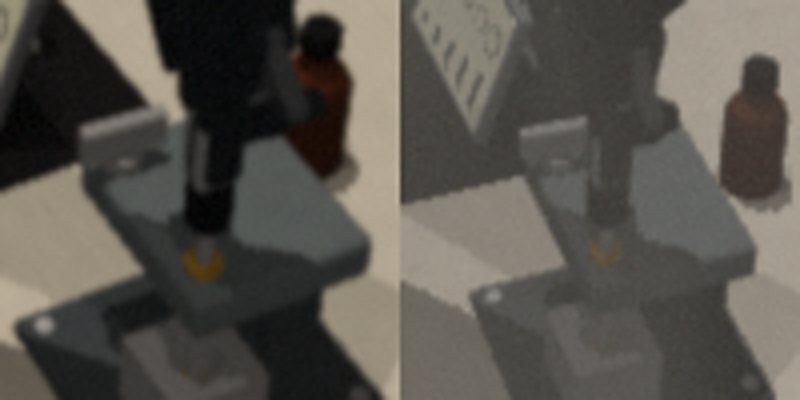

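The fingertips sit on the knob and it has come down with them. I continue in small steps, watching the force.

```bash
for i in 1 2 3 4 ; do python3 -m crank '[{"jaw":0,"x":0,"y":0,"z":1.5,"ax":0,"ay":0,"az":0},{"jaw":0,"x":0,"y":0,"z":0,"ax":0,"ay":0,"az":0}]' | grep -E "eef|force"; done
```

```text
eef_pos: [0.6029, -0.2394, 0.164]
contact_force: [-0.1, 0.4, 1.0]
eef_pos: [0.6029, -0.2394, 0.1624]
contact_force: [0.1, 0.7, 2.6]
eef_pos: [0.6029, -0.2394, 0.1609]
contact_force: [0.5, 0.2, 1.7]
eef_pos: [0.6029, -0.2394, 0.1594]
contact_force: [1.5, 0.0, 1.1]
```

```bash
for i in 1 2 3 ; do python3 -m crank '[{"jaw":0,"x":0,"y":0,"z":1.2,"ax":0,"ay":0,"az":0},{"jaw":0,"x":0,"y":0,"z":0,"ax":0,"ay":0,"az":0}]' | grep -E "eef|force"; done
```

```text
eef_pos: [0.6029, -0.2394, 0.1582]
contact_force: [0.5, 0.8, 1.0]
eef_pos: [0.6029, -0.2394, 0.157]
contact_force: [0.1, 1.0, 0.9]
eef_pos: [0.6029, -0.2394, 0.1558]
contact_force: [1.1, 0.0, 0.3]
```

```bash
for i in 1 2 3 ; do python3 -m crank '[{"jaw":0,"x":0,"y":0,"z":1.2,"ax":0,"ay":0,"az":0},{"jaw":0,"x":0,"y":0,"z":0,"ax":0,"ay":0,"az":0}]' | grep -E "eef|force"; done
```

```text
eef_pos: [0.6029, -0.2394, 0.1548]
contact_force: [0.2, -0.6, 3.1]
eef_pos: [0.603, -0.2395, 0.1545]
contact_force: [-2.0, 1.8, 9.9]
eef_pos: [0.603, -0.2396, 0.1542]
contact_force: [-4.4, 4.4, 16.1]
```

Floor contact at z≈0.1546 (about 38 mm travel), with the force rising to 16 N. I back off and go to the lock.

```bash
python3 -m crank '[{"jaw":0,"x":0,"y":0,"z":-10,"ax":0,"ay":0,"az":0},{"jaw":0,"x":0,"y":0,"z":-30,"ax":0,"ay":0,"az":0},{"jaw":30,"x":-1,"y":-20,"z":-5,"ax":0,"ay":0,"az":0},{"jaw":30,"x":-2,"y":-30,"z":0,"ax":0,"ay":0,"az":0},{"jaw":30,"x":-2,"y":-24,"z":0,"ax":0,"ay":0,"az":0},{"jaw":30,"x":0,"y":0,"z":0,"ax":0,"ay":0,"az":0},{"jaw":30,"x":0,"y":0,"z":0,"ax":0,"ay":0,"az":0}]' 40
python3 to.py 603.5 -165.5 123
python3 - <<'E'
from h import *
for f in('scene','side'):
    p,d,c=snap(f,'k'+f); P=cloud(d,c); z=P[...,2]
    m=(abs(P[...,0]-.602)<.018)&(abs(P[...,1]+.24)<.018)&(z>.125)&(z<.2); print(f,m.sum(),np.percentile(z[m],[5,50,95,99]),P[m].mean(0))
E
```

```text
t: 32.78
eef_pos: [0.6032, -0.1661, 0.1974]
tool_rot: [0.0, 0.999, -0.038, -0.002]
contact_force: [0.1, -0.4, 1.1]
gripper_width: 0.299
t 32.775 pos [ 0.6032 -0.1661  0.1974] F [ 0.1 -0.4  1.1] g 0.299
[[ 0.997 -0.075 -0.004]
 [-0.075 -0.997 -0.001]
 [-0.004  0.001 -1.   ]]
q [-0.58  0.73  1.17  1.76 -0.73  1.17 -0.83]
delta tool [ 0.5 -0.7 74.4]
scene 195 [0.13395826 0.15160963 0.15654223 0.15729526] [ 0.6010875  -0.24511774  0.14842531]
side 137 [0.13364792 0.15219033 0.1563004  0.15706222] [ 0.60204164 -0.2443012   0.1481087 ]
```

```bash
python3 -m crank '[{"jaw":30,"x":0.5,"y":-0.7,"z":30,"ax":0,"ay":0,"az":0},{"jaw":30,"x":0,"y":0,"z":30,"ax":0,"ay":0,"az":0},{"jaw":30,"x":0,"y":0,"z":14,"ax":0,"ay":0,"az":0},{"jaw":30,"x":0,"y":0,"z":0,"ax":0,"ay":0,"az":0},{"jaw":4,"x":0,"y":0,"z":0,"ax":0,"ay":0,"az":0},{"jaw":4,"x":0,"y":0,"z":0,"ax":0,"ay":0,"az":0},{"jaw":4,"x":0,"y":0,"z":0,"ax":0,"ay":0,"az":0}]' 40
python3 -m crank '[{"jaw":4,"x":0,"y":0,"z":0,"ax":0,"ay":0,"az":9},{"jaw":4,"x":0,"y":0,"z":0,"ax":0,"ay":0,"az":9},{"jaw":4,"x":0,"y":0,"z":0,"ax":0,"ay":0,"az":9},{"jaw":4,"x":0,"y":0,"z":0,"ax":0,"ay":0,"az":9},{"jaw":4,"x":0,"y":0,"z":0,"ax":0,"ay":0,"az":9},{"jaw":4,"x":0,"y":0,"z":0,"ax":0,"ay":0,"az":9},{"jaw":4,"x":0,"y":0,"z":0,"ax":0,"ay":0,"az":9},{"jaw":4,"x":0,"y":0,"z":0,"ax":0,"ay":0,"az":5},{"jaw":4,"x":0,"y":0,"z":0,"ax":0,"ay":0,"az":0},{"jaw":4,"x":0,"y":0,"z":0,"ax":0,"ay":0,"az":0}]' 40
python3 -c "
from h import *
o,M=st();print(o['torque'],np.degrees(np.arctan2(M[1,0],M[0,0])))"
```

```text
t: 33.75
eef_pos: [0.6043, -0.1655, 0.1245]
tool_rot: [0.001, 0.999, -0.038, -0.001]
contact_force: [0.1, -1.6, 4.4]
gripper_width: 0.089
t: 35.0
eef_pos: [0.604, -0.1659, 0.1246]
tool_rot: [0.002, 0.807, -0.59, -0.0]
contact_force: [-1.0, -3.0, 5.0]
gripper_width: 0.093
t 35.0 pos [ 0.604  -0.1659  0.1246] F [-1. -3.  5.] g 0.093
[[ 0.303 -0.953 -0.002]
 [-0.953 -0.303 -0.002]
 [ 0.002  0.003 -1.   ]]
[-0.55888446  0.26523658 -0.05310386] -72.33454630582173
```

Wing is at about 1.25 rad. I release, rise and survey the anvils afresh.

```bash
python3 -m crank '[{"jaw":30,"x":0,"y":0,"z":0,"ax":0,"ay":0,"az":0},{"jaw":30,"x":0,"y":0,"z":0,"ax":0,"ay":0,"az":0},{"jaw":30,"x":0,"y":0,"z":-20,"ax":0,"ay":0,"az":0},{"jaw":40,"x":0,"y":0,"z":-50,"ax":0,"ay":0,"az":0},{"jaw":65,"x":0,"y":0,"z":-50,"ax":0,"ay":0,"az":0},{"jaw":65,"x":0,"y":0,"z":-50,"ax":0,"ay":0,"az":0},{"jaw":65,"x":-30,"y":0,"z":0,"ax":0,"ay":0,"az":0},{"jaw":65,"x":-30,"y":0,"z":0,"ax":0,"ay":0,"az":0},{"jaw":65,"x":0,"y":0,"z":0,"ax":0,"ay":0,"az":0}]' 40 | head -2
cat > anv.py <<'E'
from h import *
import sys
st()
def disc(f):
    p,d,c=snap(f,sys.argv[1]+f); P=cloud(d,c); z=P[...,2]; X,Y=P[...,0],P[...,1]
    hs=cv2.cvtColor(p,cv2.COLOR_RGB2HSV)
    m=(z>.0075)&(z<.02)&(X>.33)&(X<.95)&(abs(Y)<.45)&(d>0)
    k,l,s,ce=cv2.connectedComponentsWithStats(m.astype(np.uint8),connectivity=4)
    for i in range(1,k):
        if s[i,4]<25: continue
        Q=P[l==i]; (x,y),r=cv2.minEnclosingCircle(np.float32(Q[:,:2]*1000))
        if 12<r<32: print(f,'disc',round(x,1),round(y,1),'r',round(r,1),'n',s[i,4],'z',round(float(np.median(Q[:,2])),4),'px',ce[i].round(),'rgb',p[l==i].mean(0).round())
for f in('scene','side','wrist'): disc(f)
p,d,c=load(sys.argv[1]+'wrist'); P=cloud(d,c); z=P[...,2]
m=(abs(P[...,0]-.6035)<.03)&(abs(P[...,1]+.1655)<.03)&(z>.128)&(z<.15); 
if m.sum()>20: rect(P[m],'wing')
E
python3 anv.py a1
```

```text
t: 36.12
eef_pos: [0.5863, -0.1053, 0.2944]
t 36.125 pos [ 0.5863 -0.1053  0.2944] F [ 0.7 -0.2  0.5] g 0.647
[[ 0.307 -0.952 -0.003]
 [-0.952 -0.307  0.002]
 [-0.002  0.002 -1.   ]]
scene disc 841.9 347.5 r 16.3 n 37 z 0.0132 px [345. 173.] rgb [73. 61. 36.]
scene disc 450.7 348.7 r 13.7 n 25 z 0.0119 px [212. 212.] rgb [112. 109. 103.]
scene disc 643.7 221.4 r 21.5 n 137 z 0.0124 px [301. 217.] rgb [153. 145. 130.]
scene disc 748.0 151.1 r 30.4 n 99 z 0.0135 px [350. 224.] rgb [83. 76. 62.]
scene disc 449.6 230.0 r 29.1 n 81 z 0.0129 px [227. 239.] rgb [86. 84. 78.]
scene disc 465.7 -168.0 r 20.8 n 291 z 0.0129 px [302. 350.] rgb [156. 146. 131.]
scene disc 370.7 -314.6 r 14.6 n 26 z 0.0146 px [287. 432.] rgb [34. 32. 28.]
side disc 866.8 411.7 r 31.5 n 46 z 0.0128 px [353. 185.] rgb [86. 75. 62.]
side disc 463.7 333.9 r 27.4 n 33 z 0.0088 px [244. 222.] rgb [165. 163. 156.]
side disc 642.3 221.2 r 21.0 n 92 z 0.0124 px [307. 230.] rgb [145. 140. 130.]
side disc 748.0 151.2 r 29.8 n 65 z 0.014 px [348. 238.] rgb [105.  99.  89.]
side disc 453.5 224.4 r 27.1 n 46 z 0.0109 px [246. 244.] rgb [115. 112. 107.]
side disc 430.4 227.9 r 19.2 n 26 z 0.0086 px [236. 244.] rgb [147. 144. 138.]
side disc 754.1 -118.9 r 19.4 n 57 z 0.0141 px [389. 296.] rgb [67. 58. 53.]
side disc 466.6 -165.8 r 21.3 n 199 z 0.0124 px [284. 337.] rgb [151. 144. 135.]
wrist disc 748.4 -115.4 r 18.6 n 117 z 0.0141 px [190. 148.] rgb [67. 59. 52.]
wrist disc 465.1 -166.0 r 20.0 n 869 z 0.0123 px [420. 181.] rgb [180. 176. 166.]
wrist disc 661.1 39.6 r 14.6 n 65 z 0.0138 px [223. 283.] rgb [88. 86. 83.]
wrist disc 745.5 145.8 r 28.2 n 224 z 0.0138 px [150. 330.] rgb [99. 96. 85.]
wing c [ 603.1 -165.4] size [ 8.5 44.2] ang 17.64 z 0.138 583
```

Wing at -72.4° world (≈1.25 rad, locked). Two anvils only: A (465, -166) and B (642.5, 222). I go to A with the jaws aligned to the tray's short side.

```bash
python3 -m crank '[{"jaw":65,"x":0,"y":0,"z":0,"ax":0,"ay":0,"az":7.9},{"jaw":65,"x":0,"y":0,"z":0,"ax":0,"ay":0,"az":7.9},{"jaw":65,"x":0,"y":0,"z":0,"ax":0,"ay":0,"az":7.9},{"jaw":65,"x":18,"y":28,"z":0,"ax":0,"ay":0,"az":0},{"jaw":65,"x":18,"y":28,"z":20,"ax":0,"ay":0,"az":0},{"jaw":65,"x":18,"y":28,"z":40,"ax":0,"ay":0,"az":0},{"jaw":65,"x":19,"y":30,"z":40,"ax":0,"ay":0,"az":0},{"jaw":65,"x":0,"y":0,"z":50,"ax":0,"ay":0,"az":0},{"jaw":65,"x":0,"y":0,"z":50,"ax":0,"ay":0,"az":0},{"jaw":65,"x":0,"y":0,"z":30,"ax":0,"ay":0,"az":0},{"jaw":65,"x":0,"y":0,"z":0,"ax":0,"ay":0,"az":0},{"jaw":65,"x":0,"y":0,"z":0,"ax":0,"ay":0,"az":0}]' 40 | head -2
python3 anv.py a2 | grep -E "disc 4[5-9].*-1"; python3 to.py 465.4 -166.3 2
```

```text
t: 37.78
eef_pos: [0.4649, -0.1695, 0.065]
scene disc 467.8 -168.5 r 21.2 n 287 z 0.0129 px [302. 350.] rgb [73. 68. 61.]
side disc 467.8 -165.5 r 21.2 n 201 z 0.0124 px [284. 337.] rgb [90. 86. 81.]
wrist disc 465.0 -165.9 r 20.1 n 3306 z 0.0123 px [313. 262.] rgb [98. 96. 89.]
t 37.925 pos [ 0.4653 -0.1686  0.065 ] F [-0.4  0.2 -0.5] g 0.651
[[-0.104 -0.995 -0.001]
 [-0.995  0.104 -0.001]
 [ 0.001  0.001 -1.   ]]
q [-0.57  0.73  1.09  2.16 -0.92  0.83 -2.14]
delta tool [-2.4  0.  63. ]
```

```bash
python3 -m crank '[{"jaw":65,"x":-2.6,"y":0,"z":30,"ax":0,"ay":0,"az":0},{"jaw":65,"x":0,"y":0,"z":22,"ax":0,"ay":0,"az":0},{"jaw":65,"x":0,"y":0,"z":11,"ax":0,"ay":0,"az":0},{"jaw":65,"x":0,"y":0,"z":0,"ax":0,"ay":0,"az":0},{"jaw":40,"x":0,"y":0,"z":0,"ax":0,"ay":0,"az":0},{"jaw":40,"x":0,"y":0,"z":0,"ax":0,"ay":0,"az":0},{"jaw":40,"x":0,"y":0,"z":0,"ax":0,"ay":0,"az":0},{"jaw":40,"x":0,"y":0,"z":-10,"ax":0,"ay":0,"az":0},{"jaw":40,"x":0,"y":0,"z":-30,"ax":0,"ay":0,"az":0},{"jaw":40,"x":0,"y":0,"z":-20,"ax":0,"ay":0,"az":0},{"jaw":40,"x":0,"y":0,"z":0,"ax":0,"ay":0,"az":0}]' 40
python3 to.py 436.9 -38.6 8
```

```text
t: 39.3
eef_pos: [0.4656, -0.1658, 0.0623]
tool_rot: [-0.0, -0.669, 0.743, 0.0]
contact_force: [-0.3, -0.9, -1.6]
gripper_width: 0.431
t 39.3 pos [ 0.4656 -0.1658  0.0623] F [-0.3 -0.9 -1.6] g 0.431
[[-0.104 -0.995 -0.001]
 [-0.995  0.104 -0.001]
 [ 0.001  0.001 -1.   ]]
q [-0.57  0.73  1.08  2.16 -0.92  0.83 -2.14]
delta tool [-123.5   41.8   54.2]
```

```bash
python3 -m crank '[{"jaw":40,"x":-25,"y":9,"z":0,"ax":0,"ay":0,"az":0},{"jaw":40,"x":-35,"y":12,"z":0,"ax":0,"ay":0,"az":0},{"jaw":40,"x":-35,"y":12,"z":0,"ax":0,"ay":0,"az":0},{"jaw":40,"x":-28,"y":9,"z":0,"ax":0,"ay":0,"az":0},{"jaw":40,"x":0,"y":0,"z":0,"ax":0,"ay":0,"az":0},{"jaw":40,"x":0,"y":0,"z":25,"ax":0,"ay":0,"az":0},{"jaw":40,"x":0,"y":0,"z":18,"ax":0,"ay":0,"az":0},{"jaw":40,"x":0,"y":0,"z":8,"ax":0,"ay":0,"az":0},{"jaw":40,"x":0,"y":0,"z":0,"ax":0,"ay":0,"az":0}]' 40
python3 to.py 436.9 -38.6 7
```

```text
t: 40.42
eef_pos: [0.4353, -0.0396, 0.0097]
tool_rot: [-0.002, -0.669, 0.743, 0.001]
contact_force: [-0.0, 0.3, -1.4]
gripper_width: 0.432
t 40.425 pos [ 0.4353 -0.0396  0.0097] F [-0.   0.3 -1.4] g 0.432
[[-0.105 -0.994 -0.004]
 [-0.994  0.105 -0.   ]
 [ 0.001  0.004 -1.   ]]
q [-0.79  0.75  0.98  2.3  -1.09  0.69 -2.23]
delta tool [-1.1 -1.5  2.7]
```

```bash
python3 -m crank '[{"jaw":40,"x":0,"y":0,"z":2.5,"ax":0,"ay":0,"az":0},{"jaw":40,"x":0,"y":0,"z":0,"ax":0,"ay":0,"az":0},{"jaw":57,"x":0,"y":0,"z":0,"ax":0,"ay":0,"az":0},{"jaw":57,"x":0,"y":0,"z":0,"ax":0,"ay":0,"az":0},{"jaw":57,"x":0,"y":0,"z":-20,"ax":0,"ay":0,"az":0},{"jaw":65,"x":0,"y":0,"z":-50,"ax":0,"ay":0,"az":0},{"jaw":65,"x":0,"y":0,"z":-50,"ax":0,"ay":0,"az":0},{"jaw":65,"x":0,"y":0,"z":-50,"ax":0,"ay":0,"az":0},{"jaw":65,"x":-25,"y":0,"z":-40,"ax":0,"ay":0,"az":0},{"jaw":65,"x":0,"y":0,"z":0,"ax":0,"ay":0,"az":0},{"jaw":65,"x":0,"y":0,"z":0,"ax":0,"ay":0,"az":0}]' 40
python3 anv.py a3 | grep -vE "8[46]|74[58]|754"; python3 to.py 642.5 222 200
python3 - <<'E'
from h import *
p,d,c=load('a3wrist'); P=cloud(d,c); z=P[...,2]
m=(abs(P[...,0]-.433)<.08)&(abs(P[...,1]-.007)<.12)&(z>.013)&(z<.022)&~((abs(P[...,0]-.436)<.025)&(abs(P[...,1]+.039)<.025)); rect(P[m],'tray walls')
E
```

```text
t: 41.8
eef_pos: [0.4379, -0.0148, 0.2147]
tool_rot: [-0.001, -0.67, 0.743, 0.002]
contact_force: [0.2, 0.1, -0.1]
gripper_width: 0.651
t 41.8 pos [ 0.4379 -0.0148  0.2147] F [ 0.2  0.1 -0.1] g 0.651
[[-0.103 -0.995 -0.005]
 [-0.995  0.103  0.002]
 [-0.001  0.005 -1.   ]]
scene disc 454.3 343.8 r 12.0 n 26 z 0.0124 px [213. 212.] rgb [102. 100.  94.]
scene disc 644.6 219.5 r 22.7 n 139 z 0.0124 px [300. 217.] rgb [151. 143. 129.]
scene disc 747.8 150.7 r 30.6 n 101 z 0.0138 px [350. 224.] rgb [82. 76. 61.]
scene disc 376.7 26.7 r 22.5 n 33 z 0.0175 px [225. 299.] rgb [83. 80. 78.]
scene disc 439.1 -41.6 r 22.3 n 264 z 0.0165 px [263. 311.] rgb [124. 117. 105.]
side disc 456.9 343.6 r 14.1 n 25 z 0.0099 px [239. 221.] rgb [130. 128. 123.]
side disc 642.3 221.4 r 20.5 n 88 z 0.0125 px [307. 230.] rgb [146. 140. 131.]
side disc 747.8 150.9 r 29.8 n 68 z 0.0145 px [347. 238.] rgb [106. 100.  91.]
side disc 455.3 215.9 r 16.5 n 36 z 0.0142 px [246. 243.] rgb [106. 104.  99.]
side disc 755.2 -116.6 r 19.3 n 58 z 0.0137 px [390. 296.] rgb [67. 59. 53.]
side disc 440.3 -33.4 r 25.7 n 176 z 0.0163 px [260. 303.] rgb [127. 122. 114.]
wrist disc 434.9 -38.6 r 20.1 n 1303 z 0.0164 px [311. 187.] rgb [174. 171. 162.]
wrist disc 450.3 213.0 r 12.7 n 76 z 0.0105 px [321. 398.] rgb [98. 98. 92.]
wrist disc 640.9 222.2 r 20.1 n 593 z 0.0121 px [166. 421.] rgb [176. 173. 163.]
t 41.95 pos [ 0.4375 -0.0161  0.2142] F [ 0.2  0.8 -0.4] g 0.651
[[-0.106 -0.994 -0.006]
 [-0.994  0.106 -0.002]
 [ 0.002  0.006 -1.   ]]
q [-1.27  0.38  1.45  2.16 -0.45  0.99 -2.81]
delta tool [-258.6 -178.6   12.6]
tray walls c [431.9   6.6] size [190.4 120.3] ang 84.33 z 0.0178 2674
```

Anvil A lies flat in the tray (434.9, -38.6, top 16.4 mm). q3 and q7 are close to their limits, so I unwind with a half turn before B.

```bash
python3 -m crank '[{"jaw":65,"x":0,"y":0,"z":0,"ax":0,"ay":0,"az":-10},{"jaw":65,"x":0,"y":-10,"z":0,"ax":0,"ay":0,"az":-10},{"jaw":65,"x":0,"y":-10,"z":0,"ax":0,"ay":0,"az":-10},{"jaw":65,"x":0,"y":-10,"z":0,"ax":0,"ay":0,"az":-10},{"jaw":65,"x":0,"y":0,"z":0,"ax":0,"ay":0,"az":-10},{"jaw":65,"x":0,"y":0,"z":0,"ax":0,"ay":0,"az":-10},{"jaw":65,"x":0,"y":0,"z":0,"ax":0,"ay":0,"az":-10},{"jaw":65,"x":0,"y":0,"z":0,"ax":0,"ay":0,"az":-10},{"jaw":65,"x":0,"y":0,"z":0,"ax":0,"ay":0,"az":-10}]' 40 | head -2
python3 to.py 642.5 222 200
python3 -m crank '[{"jaw":65,"x":0,"y":0,"z":0,"ax":0,"ay":0,"az":-10},{"jaw":65,"x":0,"y":0,"z":0,"ax":0,"ay":0,"az":-10},{"jaw":65,"x":0,"y":0,"z":0,"ax":0,"ay":0,"az":-10},{"jaw":65,"x":0,"y":0,"z":0,"ax":0,"ay":0,"az":-10},{"jaw":65,"x":0,"y":0,"z":0,"ax":0,"ay":0,"az":-10},{"jaw":65,"x":0,"y":0,"z":0,"ax":0,"ay":0,"az":-10},{"jaw":65,"x":0,"y":0,"z":0,"ax":0,"ay":0,"az":-10},{"jaw":65,"x":0,"y":0,"z":0,"ax":0,"ay":0,"az":-10},{"jaw":65,"x":0,"y":0,"z":0,"ax":0,"ay":0,"az":-10},{"jaw":65,"x":0,"y":0,"z":0,"ax":0,"ay":0,"az":0}]' 40 | head -2
python3 to.py 641.5 222 200
```

```text
t: 43.08
eef_pos: [0.4664, -0.0092, 0.2136]
t 43.075 pos [ 0.4664 -0.0092  0.2136] F [0.3 0.1 0.6] g 0.648
[[ 0.995 -0.101 -0.007]
 [-0.101 -0.995 -0.002]
 [-0.007  0.003 -1.   ]]
q [-0.92  0.21  0.93  2.09 -0.21  0.94 -1.54]
delta tool [ 152.  -247.8   11.9]
t: 44.32
eef_pos: [0.4665, -0.0091, 0.2136]
t 44.325 pos [ 0.4665 -0.0091  0.2136] F [-0.4 -0.9  0.9] g 0.648
[[ 0.108  0.994 -0.008]
 [ 0.994 -0.108 -0.001]
 [-0.002 -0.007 -1.   ]]
q [-0.69  0.17  0.65  2.08 -0.13  0.93 -0.08]
delta tool [248.6 149.2  12. ]
```

```bash
python3 -m crank '[{"jaw":65,"x":22,"y":13,"z":0,"ax":0,"ay":0,"az":0},{"jaw":65,"x":44,"y":26,"z":0,"ax":0,"ay":0,"az":0},{"jaw":65,"x":44,"y":26,"z":0,"ax":0,"ay":0,"az":0},{"jaw":65,"x":44,"y":26,"z":0,"ax":0,"ay":0,"az":0},{"jaw":65,"x":44,"y":26,"z":0,"ax":0,"ay":0,"az":0},{"jaw":65,"x":30,"y":19,"z":10,"ax":0,"ay":0,"az":0},{"jaw":65,"x":21,"y":13,"z":40,"ax":0,"ay":0,"az":0},{"jaw":65,"x":0,"y":0,"z":50,"ax":0,"ay":0,"az":0},{"jaw":65,"x":0,"y":0,"z":40,"ax":0,"ay":0,"az":0},{"jaw":65,"x":0,"y":0,"z":0,"ax":0,"ay":0,"az":0},{"jaw":65,"x":0,"y":0,"z":0,"ax":0,"ay":0,"az":0}]' 40 | head -2
python3 anv.py a4 | grep -E "disc 6[0-9][0-9]"; python3 to.py 641.5 222 2
```

```text
t: 45.7
eef_pos: [0.6419, 0.225, 0.0753]
scene disc 646.1 221.4 r 23.1 n 137 z 0.0126 px [301. 217.] rgb [104.  99.  88.]
side disc 642.3 222.1 r 21.4 n 91 z 0.0128 px [307. 230.] rgb [117. 113. 105.]
wrist disc 642.3 222.6 r 20.2 n 3013 z 0.0125 px [313. 255.] rgb [114. 112. 105.]
t 45.85 pos [0.6422 0.2249 0.0765] F [-0.6 -0.6  0.9] g 0.652
[[ 0.105  0.995 -0.001]
 [ 0.995 -0.105  0.002]
 [ 0.002 -0.001 -1.   ]]
q [-0.74  0.7   0.47  1.68 -0.39  0.86 -0.22]
delta tool [-3.1 -0.3 74.5]
```

```bash
python3 -m crank '[{"jaw":65,"x":-2.4,"y":0.3,"z":35,"ax":0,"ay":0,"az":0},{"jaw":65,"x":0,"y":0,"z":28,"ax":0,"ay":0,"az":0},{"jaw":65,"x":0,"y":0,"z":11,"ax":0,"ay":0,"az":0},{"jaw":65,"x":0,"y":0,"z":0,"ax":0,"ay":0,"az":0},{"jaw":40,"x":0,"y":0,"z":0,"ax":0,"ay":0,"az":0},{"jaw":40,"x":0,"y":0,"z":0,"ax":0,"ay":0,"az":0},{"jaw":40,"x":0,"y":0,"z":0,"ax":0,"ay":0,"az":0},{"jaw":40,"x":0,"y":0,"z":-10,"ax":0,"ay":0,"az":0},{"jaw":40,"x":0,"y":0,"z":-40,"ax":0,"ay":0,"az":0},{"jaw":40,"x":0,"y":0,"z":-50,"ax":0,"ay":0,"az":0},{"jaw":40,"x":0,"y":0,"z":-50,"ax":0,"ay":0,"az":0},{"jaw":40,"x":0,"y":0,"z":0,"ax":0,"ay":0,"az":0}]' 40
python3 to.py 444 50 8
```

```text
t: 47.35
eef_pos: [0.6442, 0.2223, 0.156]
tool_rot: [-0.0, 0.743, 0.669, 0.003]
contact_force: [0.9, 0.4, -1.8]
gripper_width: 0.43
t 47.35 pos [0.6442 0.2223 0.156 ] F [ 0.9  0.4 -1.8] g 0.43
[[ 0.105  0.995  0.004]
 [ 0.995 -0.105  0.004]
 [ 0.004  0.004 -1.   ]]
q [-0.77  0.6   0.52  1.64 -0.35  0.99 -0.25]
delta tool [-193.  -181.7  146.5]
```

```bash
python3 -m crank '[{"jaw":40,"x":-15,"y":-20,"z":0,"ax":0,"ay":0,"az":0},{"jaw":40,"x":-35,"y":-35,"z":0,"ax":0,"ay":0,"az":0},{"jaw":40,"x":-40,"y":-35,"z":0,"ax":0,"ay":0,"az":0},{"jaw":40,"x":-40,"y":-35,"z":0,"ax":0,"ay":0,"az":0},{"jaw":40,"x":-35,"y":-32,"z":0,"ax":0,"ay":0,"az":0},{"jaw":40,"x":-28,"y":-25,"z":20,"ax":0,"ay":0,"az":0},{"jaw":40,"x":0,"y":0,"z":40,"ax":0,"ay":0,"az":0},{"jaw":40,"x":0,"y":0,"z":40,"ax":0,"ay":0,"az":0},{"jaw":40,"x":0,"y":0,"z":0,"ax":0,"ay":0,"az":0},{"jaw":40,"x":0,"y":0,"z":0,"ax":0,"ay":0,"az":0}]' 40 | head -2
python3 to.py 444 50 7
```

```text
t: 48.6
eef_pos: [0.44, 0.0488, 0.052]
t 48.6 pos [0.44   0.0488 0.052 ] F [ 1.3 -0.2 -1.6] g 0.433
[[ 0.104  0.995 -0.004]
 [ 0.995 -0.104  0.   ]
 [ 0.    -0.004 -1.   ]]
q [-0.65  0.43  0.48  2.26 -0.39  0.54  0.03]
delta tool [ 1.6  4.  45. ]
```

```bash
python3 -m crank '[{"jaw":40,"x":1,"y":3,"z":20,"ax":0,"ay":0,"az":0},{"jaw":40,"x":0,"y":0,"z":16,"ax":0,"ay":0,"az":0},{"jaw":40,"x":0,"y":0,"z":6,"ax":0,"ay":0,"az":0},{"jaw":40,"x":0,"y":0,"z":3,"ax":0,"ay":0,"az":0},{"jaw":40,"x":0,"y":0,"z":0,"ax":0,"ay":0,"az":0},{"jaw":57,"x":0,"y":0,"z":0,"ax":0,"ay":0,"az":0},{"jaw":57,"x":0,"y":0,"z":0,"ax":0,"ay":0,"az":0},{"jaw":57,"x":0,"y":0,"z":-20,"ax":0,"ay":0,"az":0},{"jaw":57,"x":0,"y":0,"z":-50,"ax":0,"ay":0,"az":0},{"jaw":57,"x":0,"y":0,"z":-60,"ax":0,"ay":0,"az":0},{"jaw":57,"x":0,"y":0,"z":-60,"ax":0,"ay":0,"az":0},{"jaw":57,"x":0,"y":0,"z":-40,"ax":0,"ay":0,"az":0}]' 40
python3 anv.py a5 | grep disc
```

```text
t: 50.1
eef_pos: [0.444, 0.0494, 0.2388]
tool_rot: [-0.001, 0.743, 0.669, -0.0]
contact_force: [1.3, -0.0, -1.0]
gripper_width: 0.567
scene disc 430.8 342.4 r 31.1 n 27 z 0.0138 px [205. 214.] rgb [92. 91. 84.]
scene disc 465.0 326.6 r 28.6 n 44 z 0.0086 px [221. 216.] rgb [172. 169. 158.]
scene disc 745.2 148.6 r 28.9 n 94 z 0.0135 px [349. 224.] rgb [81. 74. 60.]
scene disc 444.7 53.9 r 26.9 n 226 z 0.0161 px [251. 284.] rgb [119. 112. 101.]
scene disc 436.7 -32.9 r 28.7 n 266 z 0.0162 px [263. 311.] rgb [82. 77. 69.]
scene disc 369.2 -347.9 r 29.5 n 48 z 0.014 px [294. 448.] rgb [30. 28. 24.]
side disc 748.3 152.0 r 29.8 n 66 z 0.0139 px [348. 238.] rgb [104.  99.  89.]
side disc 446.0 55.2 r 25.7 n 147 z 0.0162 px [255. 280.] rgb [126. 121. 113.]
side disc 755.2 -116.4 r 19.2 n 57 z 0.0141 px [389. 296.] rgb [67. 59. 53.]
side disc 436.4 -35.0 r 25.0 n 179 z 0.0162 px [260. 303.] rgb [101.  97.  91.]
wrist disc 744.1 157.4 r 31.1 n 591 z 0.0137 px [584.  70.] rgb [95. 92. 81.]
wrist disc 442.5 49.7 r 20.1 n 1087 z 0.0165 px [309. 206.] rgb [168. 165. 156.]
wrist disc 435.4 -39.1 r 20.2 n 962 z 0.0165 px [311. 283.] rgb [127. 124. 116.]
wrist disc 752.3 -111.1 r 19.9 n 300 z 0.014 px [577. 309.] rgb [74. 66. 58.]
wrist disc 683.9 -160.4 r 12.6 n 128 z 0.0106 px [523. 351.] rgb [87. 87. 84.]
```

Both anvils are flat in the tray (tops at 16.5 mm). I take a high view and build a merged overhead picture to rule out a hidden third anvil and to check the rest.

```bash
python3 -m crank '[{"jaw":57,"x":0,"y":20,"z":-40,"ax":0,"ay":0,"az":0},{"jaw":57,"x":0,"y":40,"z":-40,"ax":0,"ay":0,"az":0},{"jaw":57,"x":-20,"y":40,"z":-40,"ax":0,"ay":0,"az":0},{"jaw":57,"x":-40,"y":40,"z":-20,"ax":0,"ay":0,"az":0},{"jaw":57,"x":-40,"y":30,"z":0,"ax":0,"ay":0,"az":0},{"jaw":57,"x":0,"y":0,"z":0,"ax":0,"ay":0,"az":0},{"jaw":57,"x":0,"y":0,"z":0,"ax":0,"ay":0,"az":0}]' | head -2
python3 - <<'E'
from h import *
o,M=st()
for f in('scene','side','wrist'): snap(f,'f'+f)
x0,y0,r=0.3,-0.5,0.0015
im=np.zeros((667,450,3),np.uint8); cov=np.zeros((667,450),bool)
for f in('fscene','fside','w4','w2','a5wrist','fwrist'):
    p,d,c=load(f);p=cv2.resize(p,None,fx=3,fy=3);P=cv2.resize(cloud(d,c).astype(np.float32),None,fx=3,fy=3,interpolation=0).reshape(-1,3);q=p.reshape(-1,3)
    i=np.round((P[:,0]-x0)/r).astype(int);j=np.round((P[:,1]-y0)/r).astype(int)
    k=(i>=0)&(i<450)&(j>=0)&(j<667)&(P[:,2]<.2)&(P[:,2]>-.02)
    im[j[k],i[k]]=q[k]
cv2.imwrite('pics/ortho2.png',np.ascontiguousarray(np.rot90(im[::-1],1))[:,:,::-1])
p,d,c=load('fwrist'); P=cloud(d,c); z=P[...,2]; X,Y=P[...,0],P[...,1]
m=(abs(X-.63)<.07)&(abs(Y-.04)<.1)&(z>.09)&(z<.115); rect(P[m],'chart top')
m=(abs(X-.6)<.03)&(abs(Y+.165)<.03)&(z>.128)&(z<.15); rect(P[m],'wing') if m.sum()>20 else print('wing',m.sum())
for f in('fscene','fside'):
    p,d,c=load(f); P=cloud(d,c); z=P[...,2]; m=(abs(P[...,0]-.602)<.018)&(abs(P[...,1]+.24)<.018)&(z>.125)&(z<.2); print(f,np.percentile(z[m],[50,95]))
E
```

```text
t: 51.12
eef_pos: [0.6022, -0.0674, 0.3736]
t 51.125 pos [ 0.6022 -0.0674  0.3736] F [ 0.1  0.1 -0.1] g 0.574
[[ 0.104  0.994 -0.007]
 [ 0.995 -0.104  0.   ]
 [-0.    -0.007 -1.   ]]
chart top c [632.1  39.2] size [ 14.  139.8] ang 0.47 z 0.0996 1593
wing c [ 603.6 -165.7] size [ 9.1 43.9] ang 17.63 z 0.1381 302
fscene [0.15167234 0.15687638]
fside [0.1518087  0.15605056]
```

View pics/ortho2.png

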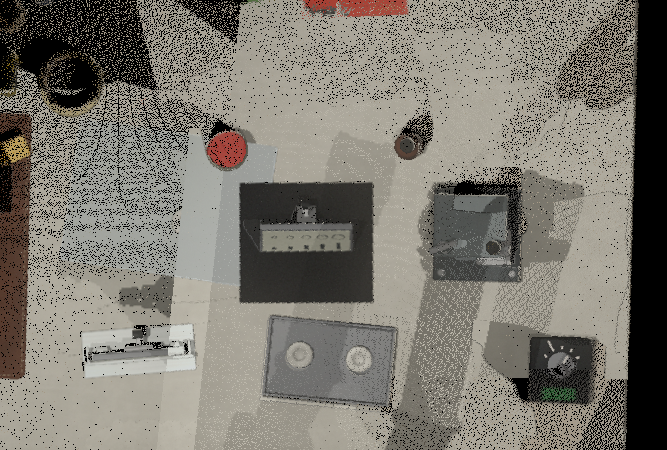

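The merged overhead picture shows the chart on the mat at (306,230), both anvils in the tray at (300,354) and (357,357), glue at (227,150) and bottle at (408,147) in place, and no third anvil anywhere. I hand in.

```bash
python3 -c "
from station import ticket
print(ticket.hand_in())"
```

```text
the job is handed in; nothing more can be done
None
```

The bench is set up as asked and the job is handed in; the work took about 51 s of the 200 s allowed.

- **Chart:** I opened the leg to its stop in the rack, then stood the chart on the mat with the print facing the robot. It leans about 0.34 rad, against the nominal 0.36. It sits centred in y, about 0.5° out of square with the mat. Its underside centre is about 9 mm nearer the robot than the mat centre, so that the chart and its leg together sit near the middle. It was still standing in the last view.
- **Gauge:** I turned the selector first, and the pointer lies on the long mark. I then lowered the probe until the force rose from about 3 N to 16 N at roughly 38 mm of travel. That peak is about 13 N beyond the slide friction, slightly over the 5 to 10 N you called plenty. Only then did I turn the lock, to about 1.25 rad. The knob height stayed the same after locking.
- **Anvils:** The final merged overhead picture showed only two anvils and no third. Both lie flat in the tray with their tops at 16.5 mm.
- **Bystanders:** I did not touch the glue pot or the dye bottle. Their measured positions agree with the start to within a few mm.

Two readings disagreed with what was expected. The gripper opening reads 1 to 3 mm under the true size of whatever it held. While I was gripping the chart in its slot, the wall pushed on it with about 17 N (12.6 N sideways, 11.8 N up), and this cleared when I straightened and lifted it.

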